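# Press two glued inlays under cauls and weights

### The arm

A 6-joint arm with a two-finger parallel gripper is mounted at the origin on the work surface. World frame = base frame: x ahead of the robot, y to its left, z up, the work surface at z = 0. Lengths are in m, angles in rad, forces in N, time in s.
With the tool pointing down it reaches from about 0.35 to 0.975 m from the base axis. Payload 4.9 kg.
Tool frame: the origin (TCP) lies on the centre line of the jaws, within the pads' length; the fingertips stand manip.tip_reach ahead of it and the grasp point (between the pads) is the TCP (manip.tip_reach is the distance from the TCP to the fingertips, in m); z points along the fingers, y is the line along which they close (so a half turn about z gives the same grasp; the last joint's range is limited). The gripper opens to 85 mm and grips with 20 to 120 N. Pads are 22 mm wide; open, the fingers measure 114 mm over their backs; the gripper's body (76 mm by 85 mm) begins 54 mm behind the grasp point. The pads swing forward as they close: fully open they stand 13 mm farther back than shut.
Start: joints at [1.137, 0.053, 1.613, -0, 1.476, -0.119], TCP at [0.194, 0.594, 0.25] pointing down, gripper open.
Joint ranges: [-3.01, 3.01], [-1.01, 2.22], [0.06, 2.58], [-1.02, 4.17], [0.09, 2.62], [-3.14, 3.14]. Speed limits (rad/s): [2.57, 2.57, 3.14, 3.14, 3.14, 3.14].

### API

Orientations are given as a unit quaternion [w, x, y, z].
In Python, from plant import manip gives the robot as it stands. The module is installed in compiled form; this text tells all that it offers.
- The arm moves only by the tool move_arm, never from a script. Its argument "rows" is a list of rows, each a list of 7 numbers: the shift along the tool's x, y, z in cm, then the turn, a rotation vector about the tool's x, y, z in degrees, then the opening, from -1 (shut) to 1 (fully open). In form: [[tx, ty, tz, ax, ay, az, jaw], ...]. A call has 1 to 20 rows; each row shifts and turns the commanded pose from where the row before left it, along the tool's axes as they then stand; what a row does not reach is not made up. A row lasts 1/12 s, in which the tool goes at most 41.7 mm and 7.16 degrees, less where a joint would pass 70% of its speed; a pose out of reach is approached as far as the arm can. A call is refused whole if a number of a shift passes 4.17 or a number of a turn 7.16, either way. A call with a gripper value outside its range is refused whole. The fingers move at their own pace and stop on an object; the grip force is fixed at half the most. Time passes only in rows, so rows that do not move let the fingers close. It gives the time, the measured TCP pose, the force, the opening and the grip force at its end, in the units of the state.
- manip.state(): the state, without advancing time (a new reading comes with each control period).
- manip.grab_frame(name): name is "side" or "top" or "wrist"; returns a dict with "img" (400x640x3 uint8, blue, green, red), "mtx" (3x3 intrinsics, pixels), "k1" (the pictures are not rectified: a ray, as slopes to the right and down, at radius r is drawn at 1 + k1 r^2 times it, then the intrinsics apply), "R" (3x3) and "t" (3): a world point X has camera coordinates R X + t. Camera axes: x right, y down, z forward; pixel columns grow to the right and rows downward; lengths in m; the calibration is good to about 2 mm. A picture is of the moment at which its call begins. There is no depth.
- manip.job_done(): hands the job in; it is judged then, once.
The state is a dict: "time": time; "joint_pos": joint angles; "joint_vel": joint speeds; "joint_efforts": joint torques, N m; "tool_pos": TCP position; "tool_rot": TCP orientation; "contact_force": force on the tool from outside, world axes, zero at the start; "ft_torque": the same for the moment, N m; "gripper_width": opening from 0.0 (shut) to 1.0 (fully open); "grasp_force": force on a finger pad.
Only numpy, scipy, OpenCV 4.12 (cv2) and the standard library are available. Lean on these libraries where they do the work, as an engineer would, in place of code of your own. Each camera call takes 0.05 s, during which the arm holds its last target. There are 200 camera calls.

### The job

Two freshly glued plaques, one square and one round, lie on the long white board: set them to press. Lay the square wooden caul centred on the square plaque, edges parallel to the inlay, and the cork disc centred on the round plaque; then stand the blue weight centred on the caul of whichever plaque is to the robot's left, and the steel weight centred on the caul of the one to its right. Stand the glue bottle upright on the board midway between the two plaques, and do not disturb the tape roll and the hand plane.

Things in the scene. Friction and masses are not known exactly. Their poses are not given: they have to be found in the camera images.
- board: fixed long white laminate backing board lying flat on the bench, 130 (its x) by 380 (its y, its length) by 8 mm thick. Origin: centre of its underside, z up. Its +y end points to the robot's left (turned up to 0.25 rad). The two plaques lie on it, centred 130 mm either side of its centre along its length, so its centre is exactly midway between them. Its top is 8 mm above the bench.
- square_plaque: fixed square plywood plaque on the board, 100 x 100 x 12 mm, with a dark square walnut inlay 56 x 56 mm at its centre that stands 2 mm proud (inlay top 14 mm above the plaque's origin, 22 mm above the bench). Origin: centre of its underside, z up. x and y parallel to its edges. It may be at the left or the right end of the board.
- round_plaque: fixed round plywood plaque on the board, 100 mm across, 12 mm thick, with a dark round walnut inlay 58 mm across at its centre that stands 2 mm proud (inlay top 14 mm above the plaque's origin, 22 mm above the bench). Origin: centre of its underside, z up. It is at the other end of the board.
- square_caul: square caul: loose plain brown wooden block, 56 x 56 x 28 mm high, about 70 g. Origin: centre of its underside, z up. x and y parallel to its edges. It lies flat on the bench at any yaw.
- cork_caul: cork caul: loose cork disc, 58 mm across, 28 mm high, about 30 g. Origin: centre of its underside, z up.
- blue_weight: blue weight: loose blue-painted weight, about 0.7 kg: a square base 48 x 48 x 40 mm high, with an upright round grip 26 mm across on top from 40 to 76 mm. Origin: centre of its underside, z up. x and y parallel to the base's edges.
- steel_weight: steel weight: loose bare shiny grey steel weight, about 0.7 kg: a round base 52 mm across, 40 mm high, with an upright round grip 26 mm across on top from 40 to 76 mm. Origin: centre of its underside, z up.
- glue_bottle: glue bottle: loose closed upright yellow bottle with an orange nozzle, about 0.22 kg: round body 48 mm across up to 92 mm, then a tapering shoulder and nozzle to 122 mm. Origin: centre of its underside, z up.
- tape_roll: bystander: loose green roll of masking tape lying flat, 76 mm across, 24 mm high, on the bench beyond the board. Origin: centre of its underside, z up.
- block_plane: bystander: loose wooden hand plane, 55 x 170 mm, about 65 mm high, on the bench beyond the board. Origin: centre of its underside, z up.

How it is judged:
By the outcome, as a careful person would: the job done as asked, in the order asked, and still so for the second after the job is handed in, with the robot touching nothing.
It also fails if it takes over 133 s, if anything falls off the work surface, if the arm or the gripper's body presses on something with over 40 N, if the wrist force passes 120 N, or if a joint passes its speed limit or range.

## Working session

There is one attempt and no reset: what is moved stays moved. The work goes in short steps, Python scripts to look and compute and a tool call to move; the robot and the scene stay as the last step left them, time stands still between calls to the robot, and variables do not carry over. Pictures are saved under pics/ and viewed, at most 17 in all, crops included, and the job is handed in when it is done.

Besides the shell and the picture viewer there is one more tool, called after "Emit:" as name(argument=value, ...) on one line, values as JSON. move_arm: Moves the arm, as the interface text tells. Its arguments: {"type":"object","properties":{"rows":{"type":"array","items":{"type":"array","items":{"type":"number"}}}},"required":["rows"]}

```bash
mkdir -p pics
cat > h.py <<'E'
import numpy as np, cv2, pickle
from plant import manip
def grab(n,tag):
    f=manip.grab_frame(n); cv2.imwrite(f'pics/{tag}.png',f['img']); pickle.dump(f,open(f'pics/{tag}.pkl','wb')); return f
def load(tag): return pickle.load(open(f'pics/{tag}.pkl','rb'))
def ray(f,px):
    K=np.array(f['mtx']);k=f['k1'];p=np.array(px,float).reshape(-1,1,2)
    u=cv2.undistortPoints(p,K,np.array([k,0,0,0,0.])).reshape(-1,2)
    d=np.c_[u,np.ones(len(u))]@np.array(f['R']); c=-np.array(f['R']).T@np.array(f['t'])
    return c,d/np.linalg.norm(d,axis=1)[:,None]
def plane(f,px,z):
    c,d=ray(f,px); return c+d*((z-c[2])/d[:,2])[:,None]
def tri(fs,pxs):
    A=np.zeros((3,3));b=np.zeros(3);L=[]
    for f,p in zip(fs,pxs):
        c,d=ray(f,[p]);M=np.eye(3)-np.outer(d[0],d[0]);A+=M;b+=M@c;L.append((c,M))
    X=np.linalg.solve(A,b);return X,[np.linalg.norm(M@(X-c)) for c,M in L]
def proj(f,X):
    X=np.atleast_2d(X).astype(float); p,_=cv2.projectPoints(X.reshape(-1,1,3),cv2.Rodrigues(np.array(f['R'],float))[0],np.array(f['t'],float),np.array(f['mtx'],float),np.array([f['k1'],0,0,0,0.]));return p.reshape(-1,2)
E
python3 - <<'E'
from h import *
np.set_printoptions(precision=3,suppress=True)
for n in('top','side','wrist'):
    f=grab(n,n+'0');print(n,f['k1'],np.array(f['mtx'])[0,0],-np.array(f['R']).T@f['t'])
a=[load(n+'0')['img'] for n in('top','side')]
print(manip.tip_reach,manip.state())
E
```

```text
top -0.08287265092684516 419.06142628583984 [ 0.492 -0.012  1.296]
side 0.02804979453187002 412.17153386735805 [ 0.067 -0.806  0.765]
wrist 0.0001784173761251895 340.8080973862244 [0.129 0.616 0.373]
0.019 {'time': 0.15, 'joint_pos': array([ 1.137,  0.053,  1.614,  0.   ,  1.476, -0.119]), 'joint_vel': array([-0.001, -0.001, -0.004, -0.   , -0.002,  0.001]), 'joint_efforts': array([  0.   , -39.424, -37.072,  -0.   ,   0.005,   0.   ]), 'tool_pos': array([0.193, 0.594, 0.249]), 'tool_rot': array([-0.   ,  0.157,  0.988, -0.001]), 'contact_force': array([-0.949, -0.478,  0.523]), 'ft_torque': array([-0.004,  0.004, -0.004]), 'grasp_force': 0.0, 'gripper_width': 1.0003756786490814}
```

View pics/top0.png

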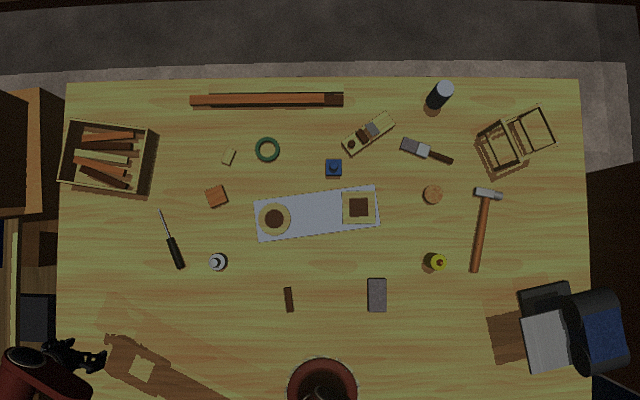

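View pics/side0.png

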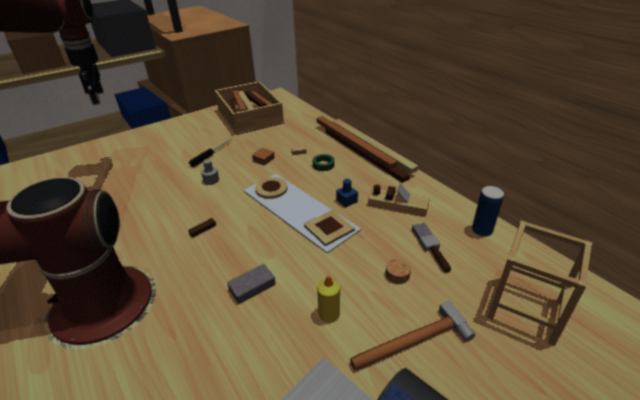

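Top view: round plaque on the left (274,219), square plaque on the right (358,208), square caul (217,196), cork (432,194), blue weight (334,167), steel (218,262), bottle (435,262). The tape roll (267,149) and plane (368,134) are beyond the board. The side view agrees. Next I'll triangulate coarsely.

Run:
```python
from h import *
np.set_printoptions(precision=4,suppress=True)
t,s=load('top0'),load('side0')
# refine blobs: print mask centroid in a window around each guess
def blob(f,c,lo,hi,r=22):
    h=cv2.cvtColor(f['img'],cv2.COLOR_BGR2HSV);m=cv2.inRange(h,lo,hi);k=np.zeros_like(m);k[c[1]-r:c[1]+r,c[0]-r:c[0]+r]=255
    n,l,st,ce=cv2.connectedComponentsWithStats(m&k);i=1+np.argmax(st[1:,4]);return ce[i],st[i]
for n,ct,cs in [('round',(274,219),(270,187)),('square',(358,208),(330,226)),('sqcaul',(217,195),(264,154)),('cork',(432,193),(399,267)),('bluegrip',(334,166),(347,184)),('steelgrip',(218,261),(209,164)),('nozzle',(437,262),(328,280))]:
    X,e=tri([t,s],[ct,cs]);print(n,X,e)
for n,f,c in(('blue',t,(334,167)),('blueS',s,(347,193))):print(n,*blob(f,c,(100,120,40),(130,255,255)))
for n,f,c in(('yel',t,(435,262)),('yelS',s,(328,300))):print(n,*blob(f,c,(22,180,80),(32,255,255)))
for f in(t,s):
    for c in ((274,219),(358,208),(217,195),(432,193)) if f is t else ((270,187),(330,226),(264,154),(399,267)):print(cv2.cvtColor(f['img'],cv2.COLOR_BGR2HSV)[c[1],c[0]])
w=load('wrist0');print(w['R'],w['mtx'])
```

```text
round [0.5273 0.1464 0.0144] [np.float64(0.00042245250555161107), np.float64(0.00042245250555163064)]
square [ 0.5635 -0.113   0.0158] [np.float64(0.003962110617459272), np.float64(0.003962110617459309)]
sqcaul [0.6023 0.3214 0.022 ] [np.float64(0.0007815450084761085), np.float64(0.0007815450084761157)]
cork [ 0.6061 -0.3391  0.0219] [np.float64(0.00201094550327597), np.float64(0.0020109455032760537)]
bluegrip [ 0.6839 -0.0383  0.0633] [np.float64(0.001402469376171918), np.float64(0.0014024693761717968)]
steelgrip [0.4028 0.3047 0.0668] [np.float64(0.0007019032624014118), np.float64(0.0007019032624014642)]
nozzle [ 0.4029 -0.3283  0.1025] [np.float64(0.002328753622604802), np.float64(0.0023287536226048594)]
blue [333.2434 166.6349] [326 160  16  15 189]
blueS [346.7476 192.8544] [338 188  19  10 103]
yel [438.383  261.9574] [431 254  15  16  94]
yelS [323.5 281.5] [323 281   2   2   2]
[ 13 130  61]
[ 14 123  56]
[ 15 167 113]
[ 15 141 114]
[ 10 167  49]
[ 10 172  49]
[ 12 162 124]
[ 14 141 141]
[[ 0.3085  0.9512 -0.0032]
 [ 0.9164 -0.2963  0.2691]
 [ 0.255  -0.086  -0.9631]] [[340.8081   0.     324.1898]
 [  0.     340.8081 197.5373]
 [  0.       0.       1.    ]]
```

View pics/wrist0.png

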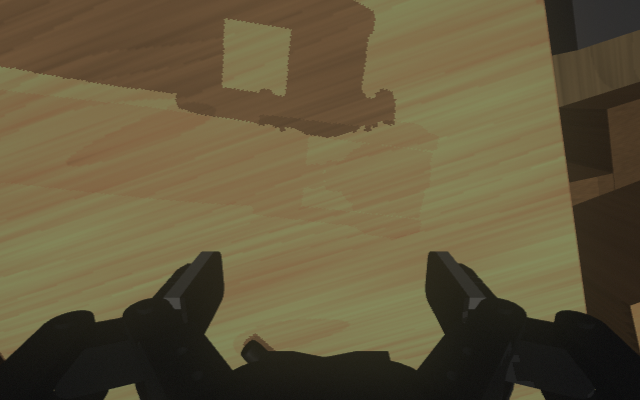

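Emit:
move_arm(rows=[[0,0,0,0,0,-6,1],[0,0,0,0,0,-6,1],[0,0,0,0,0,-6,1],[-2.9,-1.95,0,0,0,0,1],[-2.9,-1.95,0,0,0,0,1],[-2.9,-1.95,0,0,0,0,1],[-2.9,-1.95,0,0,0,0,1],[-2.9,-1.95,0,0,0,0,1],[-2.9,-1.95,0,0,0,0,1],[-2.9,-1.95,0,0,0,0,1],[-2.9,-1.95,0,0,0,0,1],[-2.9,-1.95,0,0,0,0,1],[-2.9,-1.95,0,0,0,0,1],[-2.9,-1.95,0,0,0,0,1],[-2.9,-1.95,0,0,0,0,1],[-2.9,-1.95,0,0,0,0,1],[-2.9,-1.95,0,0,0,0,1],[0,0,0,0,0,0,1],[0,0,0,0,0,0,1]])

```text
time: 1.73
tool_pos: [0.6003, 0.3196, 0.2494]
tool_rot: [-0.001, 0.002, 1.0, -0.0]
contact_force: [-0.9, 1.2, -0.1]
gripper_width: 0.998
grasp_force: 0.0
```

Run:
```python
from h import *
np.set_printoptions(precision=4,suppress=True)
f=grab('wrist','w1');print(proj(f,[.6023,.3214,.028]));s=manip.state();print(s['tool_pos'],s['tool_rot'],s['joint_pos'],s['time'])
```

```text
[[325.3314 173.0323]]
[0.5994 0.3206 0.2496] [-0.0007  0.0009  1.     -0.    ] [ 0.3816  0.1803  1.4759  0.0005  1.4867 -1.1874] 1.7833
```

View pics/w1.png

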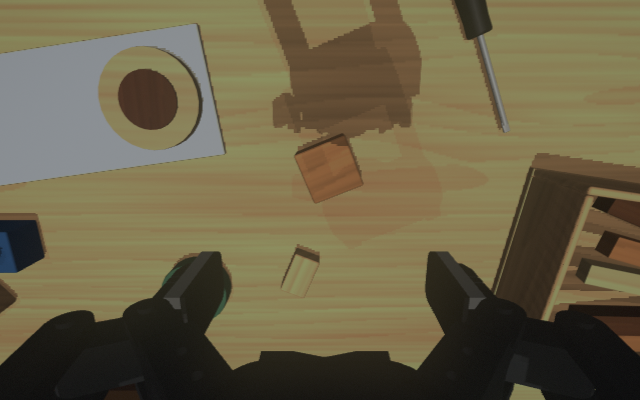

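The wrist view shows the square caul's top face at about (297,158), (348,140), (363,182), (316,203), and the round inlay at (148,99). I'll sweep right, taking views for stereo.

Emit:
move_arm(rows=[[0,-3.75,0,0,0,0,1],[0,-3.75,0,0,0,0,1],[0,-3.75,0,0,0,0,1],[0,-3.75,0,0,0,0,1],[0,0,0,0,0,0,1],[0,0,0,0,0,0,1]])

```text
time: 2.28
tool_pos: [0.5985, 0.1706, 0.2504]
tool_rot: [-0.0, 0.001, 1.0, 0.0]
contact_force: [-0.4, 0.3, 0.1]
gripper_width: 1.001
grasp_force: 0.0
```

```bash
python3 -c "
from h import *
grab('wrist','w2')"
```

Emit:
move_arm(rows=[[0,-3.75,0,0,0,0,1],[0,-3.75,0,0,0,0,1],[0,-3.75,0,0,0,0,1],[0,-3.75,0,0,0,0,1],[0,-3.75,0,0,0,0,1],[0,0,0,0,0,0,1],[0,0,0,0,0,0,1]])

```text
time: 2.92
tool_pos: [0.5992, -0.0162, 0.2502]
tool_rot: [-0.0, 0.001, 1.0, 0.0]
contact_force: [-0.5, -0.3, 0.4]
gripper_width: 0.999
grasp_force: 0.0
```

```bash
python3 -c "
from h import *
grab('wrist','w3')"
```

Emit:
move_arm(rows=[[0,-3.75,0,0,0,0,1],[0,-3.75,0,0,0,0,1],[0,-3.75,0,0,0,0,1],[0,-3.75,0,0,0,0,1],[0,-3.75,0,0,0,0,1],[0,0,0,0,0,0,1],[0,0,0,0,0,0,1]])

```text
time: 3.55
tool_pos: [0.5996, -0.2033, 0.25]
tool_rot: [-0.0, 0.0, 1.0, 0.0]
contact_force: [1.4, -0.7, -0.0]
gripper_width: 0.998
grasp_force: 0.0
```

Run:
```python
from h import *
f=grab('wrist','w4')
fs=[load(f'w{i}') for i in(2,3,4)]
cv2.imwrite('pics/m.png',np.vstack([cv2.resize(g['img'][0:300],(426,200)) for g in fs]))
w=load('w1')
h=cv2.cvtColor(w['img'],cv2.COLOR_BGR2HSV)
for p in((330,175),(320,145),(148,99),(110,110),(60,100),(250,180)):print(p,h[p[1],p[0]])
print(proj(fs[2],[[.606,-.339,.028],[.5635,-.113,.022]]),proj(fs[1],[[.5635,-.113,.022],[.684,-.038,.07]]),proj(fs[0],[[.602,.32,.028]]))
```

```text
(330, 175) [ 14 145 132]
(320, 145) [ 14 144 110]
(148, 99) [ 11 120  72]
(110, 110) [ 23  93 137]
(60, 100) [105  17 147]
(250, 180) [ 20 106 139]
[[192.42976343 176.81035335]
 [411.7623187  134.92093314]] [[228.55804202 135.18122845]
 [301.05519893 264.06107565]] [[467.62079575 173.95845607]]
```

View pics/m.png

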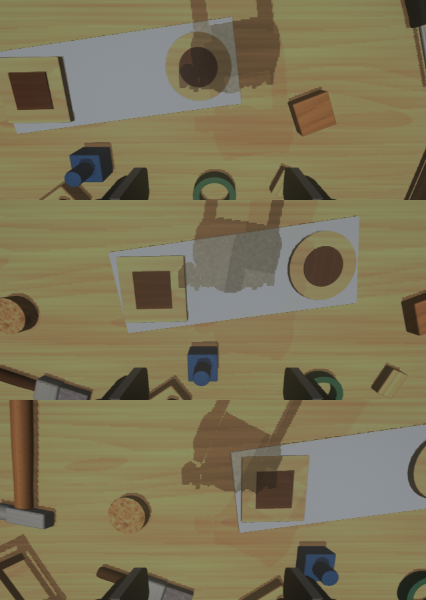

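```bash
cat > seg.py <<'E'
from h import *
def comp(f,m,c,r=70):
    k=np.zeros_like(m);x,y=map(int,c);k[max(0,y-r):y+r,max(0,x-r):x+r]=255
    m=cv2.morphologyEx(m&k,cv2.MORPH_OPEN,np.ones((3,3)));m=cv2.morphologyEx(m,cv2.MORPH_CLOSE,np.ones((5,5)))
    cs,_=cv2.findContours(m,cv2.RETR_EXTERNAL,cv2.CHAIN_APPROX_NONE)
    return max(cs,key=cv2.contourArea)
def hsv(f):return cv2.cvtColor(cv2.GaussianBlur(f['img'],(3,3),0),cv2.COLOR_BGR2HSV)
def dark(f,c,v=88):return comp(f,cv2.inRange(hsv(f),(0,60,0),(17,255,v)),c,50)
def quad(c):
    p=cv2.approxPolyN(cv2.convexHull(c),4,ensure_convex=True).reshape(-1,2) if 0 else cv2.approxPolyDP(cv2.convexHull(c),0.05*cv2.arcLength(c,True),True).reshape(-1,2)
    return p
E
python3 - <<'E'
from seg import *
np.set_printoptions(precision=4,suppress=True)
W={i:load(f'w{i}') for i in(1,2,3,4)}
def circ(f,c,z):
    P=plane(f,c.reshape(-1,2)+0.0,z)[:,:2].astype(np.float32);(cx,cy),r=cv2.minEnclosingCircle(P);e=cv2.fitEllipse(P*1000);return np.array([cx,cy,2*r]),np.array(e[0])/1000,e[1]
R={}
for i,g in((1,(148,99)),(3,(484,99))):
    c=dark(W[i],g);R[i]=cv2.fitEllipse(c)[0];print('round',i,R[i],*circ(W[i],c,.022))
print(tri([W[1],W[3]],[R[1],R[3]]))
Q={}
for i,g in((2,(46,135)),(3,(229,135)),(4,(412,135))):
    c=dark(W[i],g);P=plane(W[i],c.reshape(-1,2),.022)[:,:2];r=cv2.minAreaRect((P*1000).astype(np.float32));m=cv2.moments(c);Q[i]=(m['m10']/m['m00'],m['m01']/m['m00']);print('square',i,Q[i],r)
print(tri([W[3],W[4]],[Q[3],Q[4]]),tri([W[2],W[3]],[Q[2],Q[3]]))
S={}
for i,g in((1,(330,175)),(2,(470,174))):
    for lab,v in(('all',0),('top',118)):
        c=comp(W[i],cv2.inRange(hsv(W[i]),(0,125,v),(17,255,255)),g,60);m=cv2.moments(c);S[i]=(m['m10']/m['m00'],m['m01']/m['m00']);r=cv2.minAreaRect((plane(W[i],c.reshape(-1,2),.028)[:,:2]*1000).astype(np.float32));print('caul',lab,i,S[i],r)
        cv2.drawContours(W[i]['img'],[c],-1,(0,255,0) if v else (255,0,0),1)
print(tri([W[1],W[2]],[S[1],S[2]]))
for i,g in((4,(192,177)),):
    for v in(0,125):
        c=comp(W[i],cv2.inRange(hsv(W[i]),(0,115,v),(18,255,255)),g,50);print('cork',v,cv2.fitEllipse(c),*circ(W[i],c,.028));cv2.drawContours(W[i]['img'],[c],-1,(0,255,0) if v else (255,0,0),1)
print(hsv(W[4])[165:190:4,192],hsv(W[4])[177,140:166:3])
cv2.imwrite('pics/o.png',cv2.resize(np.hstack([W[1]['img'][110:230,260:400],W[2]['img'][110:230,400:540],W[4]['img'][110:230,120:260]]),None,fx=1.9,fy=1.9))
E
```

```text
round 1 (147.47654724121094, 98.88752746582031) [0.5289 0.1451 0.0577] [0.5289 0.1451] (56.203956604003906, 56.7209358215332)
round 3 (485.1889343261719, 99.01903533935547) [0.5284 0.1445 0.0578] [0.5287 0.1446] (56.04452896118164, 56.61792755126953)
(array([0.5282, 0.1449, 0.0215]), [np.float64(0.00011963968296112995), np.float64(0.00011963968296111711)])
square 2 (46.373617021276594, 135.51869503546098) ((563.8035278320312, -112.50989532470703), (55.870361328125, 56.80576705932617), 1.5366572141647339)
square 3 (228.97895415640753, 134.23015593856255) ((563.3455810546875, -112.48384094238281), (55.10285186767578, 55.1312141418457), 1.2910090684890747)
square 4 (411.79210220673633, 133.54785133565622) ((563.0264892578125, -113.04771423339844), (55.267852783203125, 55.48093795776367), 1.2651212215423584)
(array([ 0.5624, -0.1128,  0.0209]), [np.float64(0.00021209942900039962), np.float64(0.00021209942900035408)]) (array([ 0.5627, -0.1125,  0.0222]), [np.float64(0.0001776028755996769), np.float64(0.0001776028755996462)])
caul all 1 (328.8436697033403, 168.52020555944873) ((598.2881469
[... 568 characters left out ...]
, [np.float64(0.00037450396725729345), np.float64(0.0003745039672574984)])
cork 0 ((192.287353515625, 173.16136169433594), (47.51130676269531, 57.89418411254883), 111.1856689453125) [ 0.6018 -0.3363  0.0656] [ 0.6027 -0.3387] (51.37236404418945, 58.32436752319336)
cork 125 ((190.97918701171875, 173.05906677246094), (38.80976104736328, 49.27016067504883), 111.69523620605469) [ 0.6016 -0.3404  0.0534] [ 0.6024 -0.3401] (42.0755500793457, 49.40188217163086)
[[ 17 122 140]
 [ 16 126 138]
 [ 17 122 140]
 [ 15 127 139]
 [ 23 103 141]
 [ 16 127 135]
 [ 16 124 134]] [[ 22 102 140]
 [ 22 102 140]
 [ 22 103 141]
 [ 22 102 140]
 [ 21 102 140]
 [ 21 102 140]
 [ 22 104 140]
 [ 22 104 140]
 [ 21 109 140]]
```

View pics/o.png

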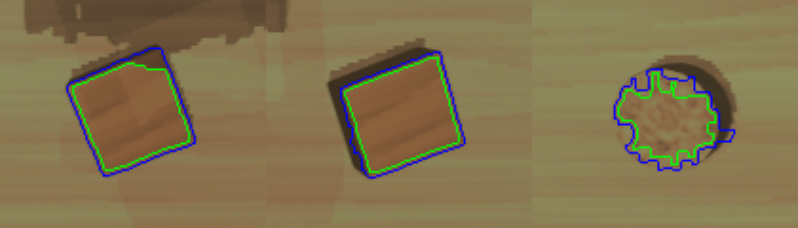

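Caul top centre is about (0.599, 0.324), yaw 22°, stereo height 26 mm (expected 28). The square inlay is at (0.563, -0.1127), yaw 1.3°, height 21–22 mm. The round inlay is at (0.5286, 0.1448), height 21.5 mm. The two are 260 mm apart, as they should be. Next I grasp the caul.

Create d.py:
```python
import sys
from h import *
# usage: d.py x y z [psi_deg] : tool-frame shift(cm) at CURRENT yaw, and after turning to psi
x,y,z=map(float,sys.argv[1:4]);s=manip.state();w,a,b,c=s['tool_rot'];p=np.degrees(np.arctan2(2*(b*c+w*a) if 0 else 1-2*(a*a+c*c),2*(a*b-w*c)))
D=np.array([x,y,z])-s['tool_pos']
def tf(ps):
    r=np.radians(ps);ty=np.array([np.cos(r),np.sin(r)]);tx=np.array([-np.sin(r),np.cos(r)]);return np.round(100*np.array([tx@D[:2],ty@D[:2],-D[2]]),2)
print('t',round(s['time'],1),'pos',s['tool_pos'].round(4),'psi',p.round(2),'wid',round(s['gripper_width'],3),'gf',round(s['grasp_force'],1),'F',np.round(s['contact_force'],1),'q',s['joint_pos'].round(2))
print('shift@now',tf(p))
if len(sys.argv)>4:
    q=float(sys.argv[4]);print('turn az',round(-(q-p),2),'shift after turn',tf(q))
```

```text
(no output)
```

Emit:
move_arm(rows=[[0,3.76,0,0,0,0,1],[0,3.76,0,0,0,0,1],[0,3.76,0,0,0,0,1],[0,3.76,0,0,0,0,1],[0,3.76,0,0,0,0,1],[0,3.76,0,0,0,0,1],[0,3.76,0,0,0,0,1],[0,3.76,0,0,0,0,1],[0,3.76,0,0,0,0,1],[0,3.76,0,0,0,0,1],[0,3.76,0,0,0,0,1],[0,3.76,0,0,0,0,1],[0,3.76,0,0,0,0,1],[0,3.76,0,0,0,0,1],[0,0,2,0,0,-5.5,1],[0,0,2,0,0,-5.5,1],[0,0,2,0,0,-5.5,1],[0,0,2,0,0,-5.5,1],[0,0,2,0,0,0,1],[0,0,0,0,0,0,1]])

```text
time: 5.27
tool_pos: [0.5947, 0.324, 0.1446]
tool_rot: [-0.005, -0.192, 0.981, -0.001]
contact_force: [-0.8, -0.0, -1.1]
gripper_width: 0.998
grasp_force: 0.0
```

```bash
python3 d.py .599 .324 .024 112; python3 -c "
from h import *
grab('wrist','w5')"
```

```text
t 5.3 pos [0.5947 0.324  0.1446] psi 112.17 wid 0.998 gf 0.0 F [-0.8 -0.  -1.1] q [ 0.39  0.26  1.57  0.    1.33 -1.57]
shift@now [-0.4  -0.16 12.06]
turn az 0.17 shift after turn [-0.4  -0.16 12.06]
```

View pics/w5.png

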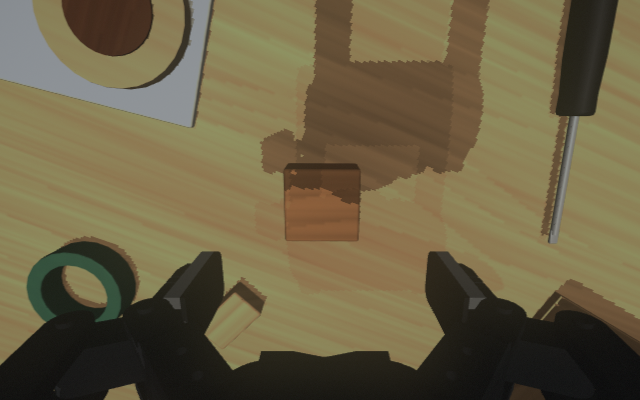

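The caul's top face spans (285,165)–(358,240), square to the jaws and centred between the fingers. Nothing is in the way of the fingers.

Emit:
move_arm(rows=[[-0.4,-0.15,2.5,0,0,0.2,1],[0,0,2.5,0,0,0,1],[0,0,2.5,0,0,0,1],[0,0,2.0,0,0,0,1],[0,0,1.5,0,0,0,1],[0,0,1,0,0,0,1],[0,0,0,0,0,0,1],[0,0,0,0,0,0,1],[0,0,0,0,0,0,-1],[0,0,0,0,0,0,-1],[0,0,0,0,0,0,-1],[0,0,0,0,0,0,-1],[0,0,0,0,0,0,-1],[0,0,0,0,0,0,-1],[0,0,0,0,0,0,-1],[0,0,0,0,0,0,-1]])

```text
time: 6.65
tool_pos: [0.6051, 0.3231, 0.0327]
tool_rot: [0.002, -0.189, 0.982, 0.0]
contact_force: [-0.2, -0.5, 6.4]
gripper_width: 0.633
grasp_force: 65.7
```

```bash
python3 d.py .563 -.1127 .14 91.3
```

```text
t 6.7 pos [0.6051 0.3231 0.0327] psi 111.75 wid 0.633 gf 65.7 F [-0.2 -0.5  6.4] q [ 0.38  0.4   1.6   0.    1.14 -1.57]
shift@now [ 20.07 -38.91 -10.73]
turn az 20.45 shift after turn [  5.2  -43.47 -10.73]
```

Emit:
move_arm(rows=[[0,0,0,0,0,0,-1],[0,0,0,0,0,0,-1],[0,0,0,0,0,0,-1],[0,0,0,0,0,0,-1]])

```text
time: 6.98
tool_pos: [0.6051, 0.3231, 0.0326]
tool_rot: [0.002, -0.189, 0.982, 0.0]
contact_force: [0.3, 0.7, 5.9]
gripper_width: 0.635
grasp_force: 65.7
```

```bash
python3 d.py .599 .324 .028 91.3;python3 d.py .563 -.1127 .14 91.3
```

```text
t 7.0 pos [0.6051 0.3231 0.0326] psi 111.76 wid 0.635 gf 65.7 F [0.3 0.7 5.9] q [ 0.38  0.4   1.6   0.    1.14 -1.57]
shift@now [0.54 0.31 0.46]
turn az 20.46 shift after turn [0.61 0.1  0.46]
t 7.0 pos [0.6051 0.3231 0.0326] psi 111.76 wid 0.635 gf 65.7 F [0.3 0.7 5.9] q [ 0.38  0.4   1.6   0.    1.14 -1.57]
shift@now [ 20.07 -38.91 -10.74]
turn az 20.46 shift after turn [  5.2  -43.47 -10.74]
```

Emit:
move_arm(rows=[[0,0,-3.6,0,0,0,-1],[0,0,-3.6,0,0,0,-1],[0,0,-3.6,0,0,6.8,-1],[0,0,0,0,0,6.8,-1],[0,0,0,0,0,6.8,-1],[0.4,-3.62,0,0,0,0,-1],[0.4,-3.62,0,0,0,0,-1],[0.4,-3.62,0,0,0,0,-1],[0.4,-3.62,0,0,0,0,-1],[0.4,-3.62,0,0,0,0,-1],[0.4,-3.62,0,0,0,0,-1],[0.4,-3.62,0,0,0,0,-1],[0.4,-3.62,0,0,0,0,-1],[0.4,-3.62,0,0,0,0,-1],[0.4,-3.62,0,0,0,0,-1],[0.4,-3.62,0,0,0,0,-1],[0.4,-3.62,0,0,0,0,-1],[0,0,0,0,0,0,-1],[0,0,0,0,0,0,-1],[0,0,0,0,0,0,-1]])

```text
time: 8.65
tool_pos: [0.5656, -0.1127, 0.138]
tool_rot: [-0.0, -0.012, 1.0, 0.0]
contact_force: [0.1, 0.3, -0.8]
gripper_width: 0.635
grasp_force: 65.0
```

```bash
python3 d.py .563 -.1127 .05 91.3;python3 - <<'E'
from h import *
f=grab('wrist','w6'); print(proj(f,[[.563,-.1127,.022]]))
E
```

```text
t 8.7 pos [ 0.5656 -0.1127  0.138 ] psi 91.32 wid 0.635 gf 65.0 F [ 0.1  0.3 -0.8] q [-0.33  0.03  1.83  0.    1.28 -1.92]
shift@now [0.26 0.01 8.8 ]
turn az 0.02 shift after turn [0.26 0.01 8.8 ]
[[323.01175027 195.32287449]]
```

View pics/w6.png

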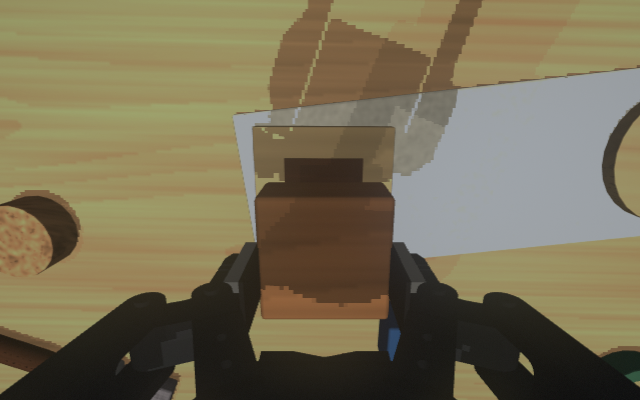

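The held caul's lower front edge is at about row 183, cols 263–388. Its top front edge is at row 197, cols 257–394, and its back edge is at row 320. The inlay's near edge is visible at row 158, cols 284–363. I'll compute the caul's offset from the TCP.

Run:
```python
from h import *
from scipy.optimize import brentq
np.set_printoptions(precision=4,suppress=True)
f=load('w6');g=cv2.GaussianBlur(f['img'],(3,3),0).astype(int).sum(2)
for c in(300,325,350):print(c,[(r,g[r,c]) for r in range(150,210,2)][:30])
for r in(190,250):
  print(r,[(c,g[r,c]) for c in list(range(250,268))],[(c,g[r,c]) for c in range(380,400)])
for a,b in(((262.5,183),(388.5,183)),((256.5,197),(394.5,197)),((261,319),(388,319))):
    w=lambda z:np.linalg.norm(np.diff(plane(f,[a,b],z),axis=0))-.056
    try:
        z=brentq(w,-.1,.3);P=plane(f,[a,b],z);print(z,P.mean(0),P)
    except Exception as e:print(e)
```

```text
300 [(150, np.int64(288)), (152, np.int64(287)), (154, np.int64(286)), (156, np.int64(282)), (158, np.int64(185)), (160, np.int64(140)), (162, np.int64(139)), (164, np.int64(137)), (166, np.int64(131)), (168, np.int64(131)), (170, np.int64(130)), (172, np.int64(130)), (174, np.int64(129)), (176, np.int64(132)), (178, np.int64(129)), (180, np.int64(128)), (182, np.int64(131)), (184, np.int64(135)), (186, np.int64(136)), (188, np.int64(137)), (190, np.int64(134)), (192, np.int64(133)), (194, np.int64(133)), (196, np.int64(144)), (198, np.int64(178)), (200, np.int64(191)), (202, np.int64(197)), (204, np.int64(194)), (206, np.int64(192)), (208, np.int64(188))]
325 [(150, np.int64(283)), (152, np.int64(283)), (154, np.int64(279)), (156, np.int64(276)), (158, np.int64(198)), (160, np.int64(134)), (162, np.int64(134)), (164, np.int64(130)), (166, np.int64(123)), (168, np.int64(122)), (170, np.int64(123)), (172, np.int64(121)), (174, np.int64(120)), (176, np.int64(120)), (178, np.int64(121)), (180, np.int64(121)), (182, np.int64(124)), (184, np.int64(129)), (186, np.int64(129)), (188, np.int
[... 2181 characters left out ...]
, (382, np.int64(197)), (383, np.int64(198)), (384, np.int64(199)), (385, np.int64(200)), (386, np.int64(200)), (387, np.int64(200)), (388, np.int64(199)), (389, np.int64(189)), (390, np.int64(163)), (391, np.int64(130)), (392, np.int64(115)), (393, np.int64(115)), (394, np.int64(118)), (395, np.int64(132)), (396, np.int64(153)), (397, np.int64(171)), (398, np.int64(175)), (399, np.int64(176))]
0.11457001472379275 [ 0.5322 -0.112   0.1146] [[ 0.5328 -0.14    0.1146]
 [ 0.5315 -0.084   0.1146]]
0.12893362540218126 [ 0.5346 -0.112   0.1289] [[ 0.5353 -0.14    0.1289]
 [ 0.534  -0.084   0.1289]]
0.13182418955770348 [ 0.5896 -0.111   0.1318] [[ 0.5903 -0.139   0.1318]
 [ 0.589  -0.083   0.1318]]
```

Emit:
move_arm(rows=[[-0.2,-0.07,2,0,0,0,-1],[0,0,2,0,0,0,-1],[0,0,2,0,0,0,-1],[0,0,1.2,0,0,0,-1],[0,0,0.6,0,0,0,-1],[0,0,0.2,0,0,0,-1],[0,0,0,0,0,0,-1],[0,0,0,0,0,0,-1],[0,0,0,0,0,0,-1]])

```text
time: 9.45
tool_pos: [0.569, -0.1138, 0.0598]
tool_rot: [0.001, -0.012, 1.0, -0.0]
contact_force: [-0.2, 0.1, -1.4]
gripper_width: 0.631
grasp_force: 65.0
```

```bash
python3 d.py .5676 -.1134 .0546 91.3
```

```text
t 9.4 pos [ 0.569  -0.1138  0.0598] psi 91.37 wid 0.631 gf 65.0 F [-0.2  0.1 -1.4] q [-0.33  0.14  1.86 -0.    1.14 -1.92]
shift@now [0.14 0.04 0.52]
turn az 0.07 shift after turn [0.14 0.04 0.52]
```

Emit:
move_arm(rows=[[0.14,0.04,0.3,0,0,0.1,-1],[0,0,0.15,0,0,0,-1],[0,0,0.05,0,0,0,-1],[0,0,0,0,0,0,-1],[0,0,0,0,0,0,-1],[0,0,0,0,0,0,-1]])

```text
time: 9.95
tool_pos: [0.567, -0.1134, 0.0546]
tool_rot: [0.0, -0.011, 1.0, -0.0]
contact_force: [-1.7, 0.5, 5.6]
gripper_width: 0.635
grasp_force: 65.7
```

```bash
python3 d.py .5676 -.1134 .0546 91.3
```

```text
t 9.9 pos [ 0.567  -0.1134  0.0546] psi 91.25 wid 0.635 gf 65.7 F [-1.7  0.5  5.6] q [-0.33  0.14  1.86  0.    1.13 -1.92]
shift@now [-0.06 -0.    0.  ]
turn az -0.05 shift after turn [-0.06 -0.    0.  ]
```

Emit:
move_arm(rows=[[0,0,0,0,0,0,1],[0,0,0,0,0,0,1],[0,0,0,0,0,0,1],[0,0,0,0,0,0,1],[0,0,-1.5,0,0,0,1],[0,0,-3,0,0,0,1],[0,0,-3,0,0,0,1],[0,0,-3,0,0,0,1],[0,0,-3,0,0,0,1],[0,0,-3,0,0,0,1],[0,0,-3,0,0,0,1],[0,0,0,0,0,0,1],[0,0,0,0,0,0,1],[0,0,0,0,0,0,1]])

```text
time: 11.12
tool_pos: [0.5662, -0.1131, 0.2475]
tool_rot: [-0.0, -0.011, 1.0, 0.0]
contact_force: [-0.7, -0.9, -1.2]
gripper_width: 1.002
grasp_force: 0.0
```

```bash
python3 - <<'E'
from h import *
grab('wrist','w7')
E
python3 d.py .603 -.339 .25 90
```

```text
t 11.2 pos [ 0.5658 -0.1129  0.2464] psi 91.26 wid 0.998 gf 0.0 F [ 0.3 -1.2 -0.2] q [-0.33 -0.06  1.73 -0.    1.47 -1.92]
shift@now [ -3.23 -22.68  -0.36]
turn az 1.26 shift after turn [ -3.72 -22.61  -0.36]
```

Emit:
move_arm(rows=[[-0.5,-3.8,0,0,0,0,1],[-0.5,-3.8,0,0,0,0,1],[-0.5,-3.8,0,0,0,0,1],[-0.5,-3.8,0,0,0,0,1],[-0.5,-3.8,0,0,0,0,1],[-0.5,-3.5,0,0,0,0,1],[0,0,0,0,0,0,1],[0,0,0,0,0,0,1],[0,0,0,0,0,0,1]])

```text
time: 11.92
tool_pos: [0.6008, -0.3368, 0.246]
tool_rot: [-0.001, -0.011, 1.0, 0.001]
contact_force: [0.1, -0.6, -0.8]
gripper_width: 0.998
grasp_force: 0.0
```

```bash
python3 - <<'E'
from h import *
a=load('w7');b=grab('wrist','w8')
cv2.imwrite('pics/m2.png',np.hstack([cv2.resize(a['img'][70:230,220:430],None,fx=1.9,fy=1.9),cv2.resize(b['img'][70:230,220:430],None,fx=1.9,fy=1.9)]))
E
python3 d.py .603 -.339 .25 90
```

```text
t 12.0 pos [ 0.6011 -0.3363  0.2467] psi 91.3 wid 1.002 gf 0.0 F [ 0.3 -0.2  0.5] q [-0.62  0.2   1.45  0.    1.49 -2.21]
shift@now [-0.19 -0.28 -0.33]
turn az 1.3 shift after turn [-0.19 -0.27 -0.33]
```

View pics/m2.png

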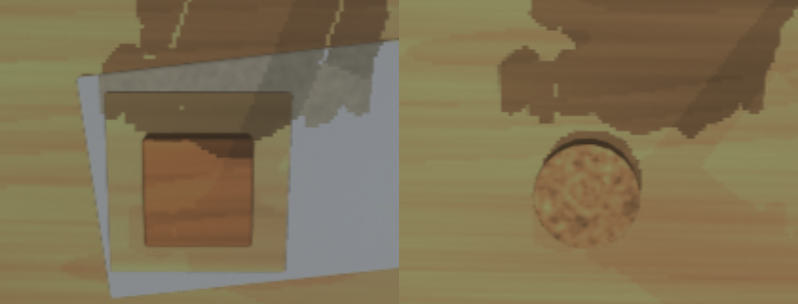

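The square caul sits square on the plaque, its top face spanning crop (143,138)–(252,246) inside the plaque's (104,92)–(292,271). The cork top is a circle near crop (586,195), clear all round. I'll compute both.

Run:
```python
from seg import *
np.set_printoptions(precision=4,suppress=True)
a,b,w4=load('w7'),load('w8'),load('w4')
P=plane(a,np.array([[143,138],[252,138],[252,246],[145,246]])/1.9+[220,70],.050);print('caul',P.mean(0),np.linalg.norm(np.diff(P,axis=0),axis=1),np.degrees(np.arctan2(P[2]-P[1],P[1]-P[1]+1)[0:0]))
e=P[2]-P[1];print('ang',np.degrees(np.arctan2(e[1],e[0])))
Q=plane(a,np.array([[104,92],[292,93],[287,271],[109,269]])/1.9+[220,70],.020);print('plaque',Q.mean(0),np.linalg.norm(np.diff(Q,axis=0),axis=1))
for f,g in((b,(319,173)),(w4,(192,176))):
    im=f['img'];L=cv2.GaussianBlur(cv2.cvtColor(im,cv2.COLOR_BGR2LAB),(3,3),0)
    m=cv2.inRange(L,(0,136,0),(255,255,255));x,y=g;print('lab',L[y,x],L[y+45,x])
    try:
        c=comp(f,m,g,45);h=cv2.convexHull(c);print(cv2.fitEllipse(h));T=plane(f,h.reshape(-1,2),.028);print('cork',cv2.minEnclosingCircle((T[:,:2]*1000).astype(np.float32)),cv2.fitEllipse((T[:,:2]*1000).astype(np.float32)))
    except Exception as e:print(e)
print('cork hand',plane(b,[[318.7,172.6]],.028),plane(b,np.array([[134,195],[241,195],[187,247]])/1.9+[220,70],.028))
X,e=tri([b,w4],[(318.7,172.6),(190.5,175.5)]);print(X,e)
```

```text
caul [ 0.5621 -0.1123  0.05  ] [0.0538 0.0554 0.0553] []
ang 2.610052170677126
plaque [ 0.5632 -0.1123  0.02  ] [0.0996 0.0991 0.1016]
lab [122 136 153] [137 126 153]
((322.6266174316406, 179.376953125), (35.724544525146484, 54.53255081176758), 57.0968132019043)
cork ((603.5470581054688, -340.47998046875), 27.89603042602539) ((608.7726440429688, -337.0645446777344), (37.31629180908203, 56.350425720214844), 35.462928771972656)
lab [122 136 153] [140 125 153]
((170.9343719482422, 168.35816955566406), (13.503363609313965, 16.22150993347168), 98.55744934082031)
cork ((596.1243286132812, -360.2900695800781), 8.32776165008545) ((597.1633911132812, -360.2249755859375), (14.118088722229004, 16.687307357788086), 8.307330131530762)
cork hand [[ 0.6014 -0.3411  0.028 ]] [[ 0.6021 -0.3698  0.028 ]
 [ 0.6008 -0.3123  0.028 ]
 [ 0.6305 -0.3408  0.028 ]]
[ 0.6032 -0.341   0.0273] [np.float64(0.0015626602357765153), np.float64(0.0015626602357763325)]
```

Emit:
move_arm(rows=[[-0.1,-0.47,3,0,0,0,1],[0,0,3.5,0,0,0,1],[0,0,3.5,0,0,0,1],[0,0,3.5,0,0,0,1],[0,0,3,0,0,0,1],[0,0,1.8,0,0,0,1],[0,0,0.8,0,0,0,1],[0,0,0,0,0,0,1],[0,0,0,0,0,0,1],[0,0,0,0,0,0,1]])

```text
time: 12.8
tool_pos: [0.604, -0.3425, 0.0599]
tool_rot: [0.002, -0.011, 1.0, -0.001]
contact_force: [-0.4, -0.4, 1.3]
gripper_width: 0.995
grasp_force: 0.0
```

```bash
python3 d.py .602 -.341 .028 91.3
```

```text
t 12.8 pos [ 0.604  -0.3425  0.0599] psi 91.3 wid 0.995 gf 0.0 F [-0.4 -0.4  1.3] q [-0.62  0.38  1.57  0.    1.19 -2.22]
shift@now [0.2  0.16 3.19]
turn az 0.0 shift after turn [0.2  0.16 3.19]
```

Emit:
move_arm(rows=[[0.2,0.15,1.2,0,0,0,1],[0,0,1.2,0,0,0,1],[0,0,0.8,0,0,0,1],[0,0,0,0,0,0,1],[0,0,0,0,0,0,1],[0,0,0,0,0,0,-1],[0,0,0,0,0,0,-1],[0,0,0,0,0,0,-1],[0,0,0,0,0,0,-1],[0,0,0,0,0,0,-1],[0,0,0,0,0,0,-1],[0,0,0,0,0,0,-1],[0,0,0,0,0,0,-1]])

```text
time: 13.88
tool_pos: [0.6013, -0.3413, 0.0265]
tool_rot: [0.001, -0.011, 1.0, -0.001]
contact_force: [-0.0, -0.9, 5.1]
gripper_width: 0.656
grasp_force: 64.2
```

```bash
python3 d.py .5286 .1448 .14 91.3
```

```text
t 13.9 pos [ 0.6013 -0.3413  0.0265] psi 91.26 wid 0.656 gf 64.2 F [-0.  -0.9  5.1] q [-0.62  0.42  1.58  0.    1.14 -2.22]
shift@now [  6.2   48.75 -11.35]
turn az -0.04 shift after turn [  6.17  48.76 -11.35]
```

Emit:
move_arm(rows=[[0,0,-3.8,0,0,0,-1],[0,0,-3.8,0,0,0,-1],[0,0,-3.8,0,0,0,-1],[0.48,3.75,0,0,0,0,-1],[0.48,3.75,0,0,0,0,-1],[0.48,3.75,0,0,0,0,-1],[0.48,3.75,0,0,0,0,-1],[0.48,3.75,0,0,0,0,-1],[0.48,3.75,0,0,0,0,-1],[0.48,3.75,0,0,0,0,-1],[0.48,3.75,0,0,0,0,-1],[0.48,3.75,0,0,0,0,-1],[0.48,3.75,0,0,0,0,-1],[0.48,3.75,0,0,0,0,-1],[0.48,3.75,0,0,0,0,-1],[0.48,3.75,0,0,0,0,-1],[0,0,0,0,0,0,-1],[0,0,0,0,0,0,-1],[0,0,0,0,0,0,-1]])

```text
time: 15.47
tool_pos: [0.5269, 0.1451, 0.1385]
tool_rot: [-0.001, -0.011, 1.0, -0.0]
contact_force: [0.6, 0.4, -0.2]
gripper_width: 0.654
grasp_force: 63.8
```

```bash
python3 d.py .5286 .1448 .0485 91.3;python3 - <<'E'
from h import *
f=grab('wrist','w9')
cv2.imwrite('pics/w9c.png',f['img'][100:350,180:480])
E
```

```text
t 15.5 pos [0.5269 0.1451 0.1385] psi 91.3 wid 0.654 gf 63.8 F [ 0.6  0.4 -0.2] q [ 0.13 -0.04  1.9  -0.    1.28 -1.46]
shift@now [-0.17 -0.03  9.  ]
turn az -0.0 shift after turn [-0.17 -0.03  9.  ]
```

View pics/w9c.png

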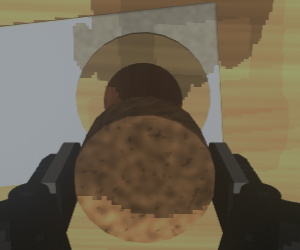

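The held cork's top circle is at about crop (145,178), full-frame (325,278), with the round inlay below and behind it. I'll compute its offset from the TCP.

Run:
```python
from h import *
np.set_printoptions(precision=4,suppress=True)
f=load('w9');P=plane(f,[(325,342),(325,214),(255,278),(395,278)],.140);print(P,(P[0]+P[1])/2,(P[2]+P[3])/2)
f=load('w6');P=plane(f,[(325,319.5),(325,197)],.1334);print((P[0]+P[1])/2)
```

```text
[[0.5568 0.1471 0.14  ]
 [0.4997 0.1457 0.14  ]
 [0.5273 0.1184 0.14  ]
 [0.526  0.1744 0.14  ]] [0.5282 0.1464 0.14  ] [0.5267 0.1464 0.14  ]
[ 0.5611 -0.1115  0.1334]
```

Emit:
move_arm(rows=[[0,-0.14,2,0,0,0,-1],[0,0,2,0,0,0,-1],[0,0,2,0,0,0,-1],[0,0,1.5,0,0,0,-1],[0,0,0.7,0,0,0,-1],[0,0,0.2,0,0,0,-1],[0,0,0,0,0,0,-1],[0,0,0,0,0,0,-1],[0,0,0,0,0,0,-1]])

```text
time: 16.27
tool_pos: [0.5286, 0.1438, 0.0567]
tool_rot: [0.001, -0.011, 1.0, 0.0]
contact_force: [0.3, -0.4, 0.5]
gripper_width: 0.654
grasp_force: 63.8
```

```bash
python3 d.py .5276 .1438 .0485 91.3
```

```text
t 16.3 pos [0.5286 0.1438 0.0567] psi 91.24 wid 0.654 gf 63.8 F [ 0.3 -0.4  0.5] q [ 0.13  0.07  1.94 -0.    1.13 -1.46]
shift@now [0.1  0.   0.82]
turn az -0.06 shift after turn [0.1  0.   0.82]
```

Emit:
move_arm(rows=[[0.1,0,0.5,0,0,0,-1],[0,0,0.3,0,0,0,-1],[0,0,0.05,0,0,0,-1],[0,0,0,0,0,0,-1],[0,0,0,0,0,0,-1]])

```text
time: 16.68
tool_pos: [0.5273, 0.144, 0.0484]
tool_rot: [0.001, -0.011, 1.0, -0.0]
contact_force: [-2.8, -1.2, 8.6]
gripper_width: 0.655
grasp_force: 64.6
```

Emit:
move_arm(rows=[[0,0,0,0,0,0,1],[0,0,0,0,0,0,1],[0,0,0,0,0,0,1],[0,0,0,0,0,0,1],[0,0,-2,0,0,0,1],[0,0,-3,0,0,0,1],[0,0,-3,0,0,0,1],[0,0,-3,0,0,0,1],[0,0,-3,0,0,0,1],[0,0,-3,0,0,0,1],[0,0,-3,0,0,0,1],[0,0,0,0,0,0,1],[0,0,0,0,0,0,1],[0,0,0,0,0,0,1]])

```text
time: 17.85
tool_pos: [0.5261, 0.1439, 0.2459]
tool_rot: [-0.001, -0.011, 1.0, -0.0]
contact_force: [-0.1, -0.2, -0.6]
gripper_width: 0.999
grasp_force: 0.0
```

```bash
python3 - <<'E'
from h import *
grab('wrist','w10')
E
python3 d.py .65 -.038 .25 91.3
```

```text
t 17.9 pos [0.5256 0.1438 0.2449] psi 91.26 wid 0.996 gf 0.0 F [-0.3 -1.1 -0.6] q [ 0.13 -0.13  1.8   0.    1.48 -1.46]
shift@now [-12.03 -18.45  -0.51]
turn az -0.04 shift after turn [-12.02 -18.45  -0.51]
```

Emit:
move_arm(rows=[[-2.3,-3.6,0,0,0,0,1],[-2.3,-3.6,0,0,0,0,1],[-2.3,-3.6,0,0,0,0,1],[-2.3,-3.6,0,0,0,0,1],[-2.3,-3.6,0,0,0,0,1],[0,0,0,0,0,0,1],[0,0,0,0,0,0,1],[0,0,0,0,0,0,1]])

```text
time: 18.57
tool_pos: [0.6416, -0.029, 0.2445]
tool_rot: [-0.002, -0.011, 1.0, 0.001]
contact_force: [0.0, -0.5, 0.3]
gripper_width: 1.001
grasp_force: 0.0
```

```bash
python3 - <<'E'
from h import *
a=load('w10');b=grab('wrist','w11')
cv2.imwrite('pics/m3.png',np.hstack([cv2.resize(a['img'][50:250,220:430],None,fx=1.9,fy=1.9),cv2.resize(b['img'][50:250,220:430],None,fx=1.9,fy=1.9)]))
E
python3 d.py .684 -.038 .25 91.3
```

```text
t 18.6 pos [ 0.6415 -0.0284  0.2451] psi 91.3 wid 0.999 gf 0.0 F [0.1 0.1 0.7] q [-0.16  0.1   1.57  0.    1.47 -1.75]
shift@now [-4.23 -1.06 -0.49]
turn az -0.0 shift after turn [-4.23 -1.06 -0.49]
```

View pics/m3.png

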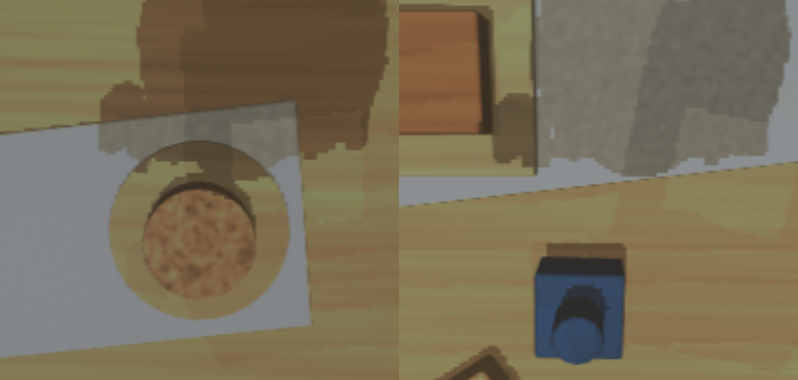

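The cork top circle is at about crop (199.5,243), the plaque outline centred at (199,230). The blue weight's grip top is at about crop (577.5,338), its base top face spanning (537,275)–(624,358).

Run:
```python
from seg import *
np.set_printoptions(precision=4,suppress=True)
a,b,w3=load('w10'),load('w11'),load('w3')
q=lambda x,y:np.array([x,y])/1.9+[220,50]
print('cork',plane(a,[q(199.5,243),q(143,243),q(256,243),q(199.5,299)],.05));P=plane(a,[q(108,230),q(290,230),q(199,140),q(199,319)],.02);print('plaque',(P[0]+P[1])/2,(P[2]+P[3])/2,P)
g=q(577.5-399,338);print(g,'grip',plane(b,[g],.076))
P=plane(b,[q(538-399,275),q(624-399,275),q(623-399,358),q(535-399,358)],.040);print('base',P.mean(0),P)
h=hsv(w3);m=cv2.inRange(h,(100,120,30),(130,255,255));c=comp(w3,m,(301,264),50);print(cv2.boundingRect(c));v=h[...,2][225:300:3,285:325:3];print(v)
x,y,w,hh=cv2.boundingRect(c);
```

```text
cork [[0.5276 0.1454 0.05  ]
 [0.5283 0.1169 0.05  ]
 [0.527  0.1739 0.05  ]
 [0.5572 0.1461 0.05  ]]
plaque [0.5269 0.1451 0.02  ] [0.5285 0.1452 0.02  ] [[0.528  0.0951 0.02  ]
 [0.5257 0.1951 0.02  ]
 [0.4785 0.144  0.02  ]
 [0.5785 0.1463 0.02  ]]
[313.9474 227.8947] grip [[ 0.6836 -0.0364  0.076 ]]
base [ 0.6852 -0.0361  0.04  ] [[ 0.6623 -0.0585  0.04  ]
 [ 0.6613 -0.0133  0.04  ]
 [ 0.7081 -0.0123  0.04  ]
 [ 0.7092 -0.0602  0.04  ]]Traceback (most recent call last):
  File "<stdin>", line 8, in <module>
  File "seg.py", line 6, in comp
    return max(cs,key=cv2.contourArea)
ValueError: max() iterable argument is empty
```

```bash
python3 d.py .6845 -.0363 .066 60
python3 - <<'E'
from h import *
np.set_printoptions(precision=4,suppress=True)
b,w3,w2=load('w11'),load('w3'),load('w2')
print(tri([b,w3],[(313.9,227.9),(303,267)]))
print('plane tip',plane(b,[np.array([490-399,347])/1.9+[220,50]],.04),plane(b,[np.array([490-399,347])/1.9+[220,50]],.065))
E
```

```text
t 18.6 pos [ 0.6415 -0.0284  0.2451] psi 91.3 wid 0.999 gf 0.0 F [0.1 0.1 0.7] q [-0.16  0.1   1.57  0.    1.47 -1.75]
shift@now [-4.28 -0.89 17.91]
turn az 31.3 shift after turn [-4.12  1.46 17.91]
(array([ 0.6832, -0.036 ,  0.0775]), [np.float64(0.0004068576496195316), np.float64(0.00040685764961958886)])
plane tip [[ 0.7033 -0.0846  0.04  ]] [[ 0.6935 -0.0804  0.065 ]]
```

Emit:
move_arm(rows=[[0,0,0,0,0,6.26,1],[0,0,0,0,0,6.26,0.5],[0,0,0,0,0,6.26,0.3],[0,0,0,0,0,6.26,0.3],[0,0,0,0,0,6.26,0.3],[0,0,0,0,0,0,0.3],[0,0,0,0,0,0,0.3],[0,0,0,0,0,0,0.3]])

```text
time: 19.28
tool_pos: [0.6421, -0.0282, 0.2467]
tool_rot: [-0.0, 0.257, 0.966, 0.0]
contact_force: [-0.4, -0.4, -0.5]
gripper_width: 0.649
grasp_force: 0.0
```

```bash
python3 d.py .6845 -.0363 .066 60
```

```text
t 19.3 pos [ 0.6421 -0.0282  0.2467] psi 60.17 wid 0.649 gf 0.0 F [-0.4 -0.4 -0.5] q [-0.16  0.1   1.57  0.    1.47 -1.21]
shift@now [-4.08  1.41 18.07]
turn az 0.17 shift after turn [-4.08  1.42 18.07]
```

Emit:
move_arm(rows=[[-2.05,0.7,0,0,0,0,0.3],[-2.05,0.7,0,0,0,0,0.3],[0,0,3,0,0,0,0.3],[0,0,3,0,0,0,0.3],[0,0,3,0,0,0,0.3],[0,0,3,0,0,0,0.3],[0,0,1.5,0,0,0,0.3],[0,0,0.5,0,0,0,0.3],[0,0,0,0,0,0,0.3],[0,0,0,0,0,0,0.3],[0,0,0,0,0,0,0.3]])

```text
time: 20.2
tool_pos: [0.6867, -0.0378, 0.1098]
tool_rot: [0.002, 0.259, 0.966, 0.0]
contact_force: [0.5, -0.8, -0.0]
gripper_width: 0.65
grasp_force: 0.0
```

```bash
python3 d.py .684 -.0363 .066 60
python3 - <<'E'
from h import *
f=grab('wrist','w12');cv2.imwrite('pics/w12c.png',f['img'][120:400,120:520])
E
```

```text
t 20.2 pos [ 0.6867 -0.0378  0.1098] psi 59.99 wid 0.65 gf 0.0 F [ 0.5 -0.8 -0. ] q [-0.16  0.31  1.57 -0.    1.26 -1.21]
shift@now [ 0.31 -0.01  4.38]
turn az -0.01 shift after turn [ 0.31 -0.01  4.38]
```

View pics/w12c.png

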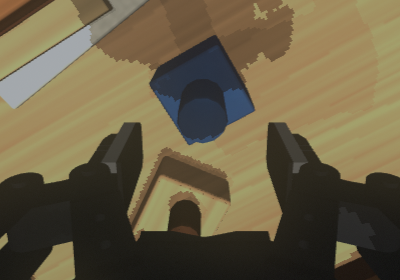

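The grip, at crop (205,125), sits between the fingers at (125,160) and (290,160). The hand plane's end at (190,190) lies about 20 mm clear of the finger path.

Emit:
move_arm(rows=[[0.3,0,1.5,0,0,0,0.3],[0,0,1.5,0,0,0,0.3],[0,0,1.0,0,0,0,0.3],[0,0,0.3,0,0,0,0.3],[0,0,0,0,0,0,0.3],[0,0,0,0,0,0,-1],[0,0,0,0,0,0,-1],[0,0,0,0,0,0,-1],[0,0,0,0,0,0,-1],[0,0,0,0,0,0,-1],[0,0,0,0,0,0,-1],[0,0,0,0,0,0,-1],[0,0,0,0,0,0,-1]])

```text
time: 21.33
tool_pos: [0.6829, -0.0363, 0.0647]
tool_rot: [0.001, 0.259, 0.966, -0.0]
contact_force: [-0.8, -2.1, 4.2]
gripper_width: 0.289
grasp_force: 59.1
```

```bash
python3 d.py .5277 .1451 .19 60
```

```text
t 21.3 pos [ 0.6829 -0.0363  0.0647] psi 59.96 wid 0.289 gf 59.1 F [-0.8 -2.1  4.2] q [-0.16  0.35  1.59 -0.    1.19 -1.21]
shift@now [ 22.52   7.94 -12.53]
turn az -0.04 shift after turn [ 22.51   7.95 -12.53]
```

Emit:
move_arm(rows=[[0,0,-2,0,0,0,-1],[0,0,-3.5,0,0,0,-1],[0,0,-3.5,0,0,0,-1],[0,0,-3.5,0,0,0,-1],[2.5,0.88,0,0,0,0,-1],[2.5,0.88,0,0,0,0,-1],[2.5,0.88,0,0,0,0,-1],[2.5,0.88,0,0,0,0,-1],[2.5,0.88,0,0,0,0,-1],[2.5,0.88,0,0,0,0,-1],[2.5,0.88,0,0,0,0,-1],[2.5,0.88,0,0,0,0,-1],[2.5,0.88,0,0,0,0,-1],[0,0,0,0,0,0,-1],[0,0,0,0,0,0,-1],[0,0,0,0,0,0,-1],[0,0,0,0,0,0,-1]])

```text
time: 22.75
tool_pos: [0.5271, 0.1446, 0.1878]
tool_rot: [-0.001, 0.259, 0.966, -0.0]
contact_force: [0.5, 0.4, -5.2]
gripper_width: 0.286
grasp_force: 59.9
```

```bash
python3 d.py .5277 .1451 .1147 60
python3 - <<'E'
from h import *
f=grab('wrist','w13');cv2.imwrite('pics/w13c.png',f['img'][100:380,180:480])
print(proj(f,[.5277,.1451,.05]))
E
```

```text
t 22.8 pos [0.5271 0.1446 0.1878] psi 59.93 wid 0.286 gf 59.9 F [ 0.5  0.4 -5.2] q [ 0.13 -0.09  1.86 -0.    1.37 -0.91]
shift@now [-0.02  0.07  7.31]
turn az -0.07 shift after turn [-0.02  0.07  7.31]
[[324.25889041 192.14448918]]
```

View pics/w13c.png

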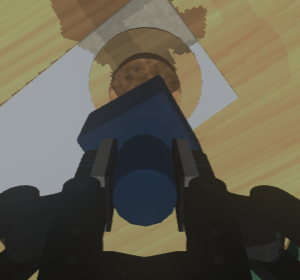

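Run:
```python
from h import *
np.set_printoptions(precision=4,suppress=True)
f=load('w13')
P=plane(f,[(325,325),(294,295),(355,295),(325,295)],.1991);print(P,np.linalg.norm(P[1]-P[2]))
# centre = bottom edge - 13mm along image-down dir
d=np.array([np.sin(np.radians(60)),-np.cos(np.radians(60)),0]);print(P[0]-.013*d)
```

```text
[[0.5399 0.1388 0.1991]
 [0.5228 0.1352 0.1991]
 [0.5342 0.155  0.1991]
 [0.5286 0.1453 0.1991]] 0.022812991115919463
[0.5286 0.1453 0.1991]
```

Emit:
move_arm(rows=[[0,0,2,0,0,0,-1],[0,0,2,0,0,0,-1],[0,0,1.5,0,0,0,-1],[0,0,0.7,0,0,0,-1],[0,0,0.2,0,0,0,-1],[0,0,0,0,0,0,-1],[0,0,0,0,0,0,-1],[0,0,0,0,0,0,-1]])

```text
time: 23.47
tool_pos: [0.5284, 0.1452, 0.1264]
tool_rot: [0.001, 0.259, 0.966, 0.001]
contact_force: [0.5, 0.1, -6.4]
gripper_width: 0.284
grasp_force: 60.0
```

```bash
python3 d.py .5267 .1446 .1147 60
```

```text
t 23.5 pos [0.5284 0.1452 0.1264] psi 59.95 wid 0.284 gf 60.0 F [ 0.5  0.1 -6.4] q [ 0.13 -0.02  1.9   0.    1.26 -0.91]
shift@now [ 0.12 -0.13  1.17]
turn az -0.05 shift after turn [ 0.12 -0.13  1.17]
```

Emit:
move_arm(rows=[[0.12,-0.13,0.5,0,0,0,-1],[0,0,0.4,0,0,0,-1],[0,0,0.2,0,0,0,-1],[0,0,0.1,0,0,0,-1],[0,0,0,0,0,0,-1],[0,0,0,0,0,0,-1],[0,0,0,0,0,0,-1]])

```text
time: 24.05
tool_pos: [0.526, 0.1446, 0.1147]
tool_rot: [0.0, 0.259, 0.966, -0.0]
contact_force: [-6.1, -1.3, 6.0]
gripper_width: 0.283
grasp_force: 61.1
```

```bash
python3 d.py .5267 .1446 .1147 60
```

```text
t 24.1 pos [0.526  0.1446 0.1147] psi 59.98 wid 0.283 gf 61.1 F [-6.1 -1.3  6. ] q [ 0.13 -0.01  1.91 -0.    1.24 -0.91]
shift@now [-0.06  0.04  0.  ]
turn az -0.02 shift after turn [-0.06  0.04  0.  ]
```

Emit:
move_arm(rows=[[-0.06,0.03,-0.1,0,0,0,-1],[0,0,0,0,0,0,-1],[0,0,0,0,0,0,0.5],[0,0,0,0,0,0,0.5],[0,0,0,0,0,0,0.5],[0,0,0,0,0,0,0.5],[0,0,-1,0,0,0,0.5],[0,0,-2.5,0,0,0,0.5],[0,0,-3,0,0,0,0.5],[0,0,-3,0,0,0,0.5],[0,0,-3,0,0,0,0.5],[0,0,-3,0,0,0,0.5],[0,0,0,0,0,0,0.5],[0,0,0,0,0,0,0.5],[0,0,0,0,0,0,0.5]])

```text
time: 25.3
tool_pos: [0.5261, 0.1446, 0.2688]
tool_rot: [0.0, 0.259, 0.966, 0.0]
contact_force: [0.1, -0.6, -0.6]
gripper_width: 0.753
grasp_force: 0.0
```

```bash
python3 d.py .39 .305 .25 90
python3 - <<'E'
from h import *
f=grab('wrist','w14')
E
```

```text
t 25.3 pos [0.5261 0.1446 0.2688] psi 59.96 wid 0.753 gf 0.0 F [ 0.1 -0.6 -0.6] q [ 0.13 -0.15  1.78  0.    1.51 -0.91]
shift@now [19.81  7.08  1.88]
turn az -30.04 shift after turn [13.61 16.04  1.88]
```

Emit:
move_arm(rows=[[2.83,1.0,0,0,0,0,0.5],[2.83,1.0,0,0,0,0,0.5],[2.83,1.0,0,0,0,0,0.5],[2.83,1.0,0,0,0,0,0.5],[2.83,1.0,0,0,0,0,0.5],[2.83,1.0,0,0,0,0,0.5],[2.83,1.0,0,0,0,0,0.5],[0,0,0,0,0,0,0.5],[0,0,0,0,0,0,0.5],[0,0,0,0,0,0,0.5]])

```text
time: 26.18
tool_pos: [0.3895, 0.3038, 0.2674]
tool_rot: [-0.001, 0.259, 0.966, -0.001]
contact_force: [1.1, -0.1, 0.3]
gripper_width: 0.75
grasp_force: 0.0
```

```bash
python3 d.py .403 .305 .25 60
python3 - <<'E'
from h import *
a=load('w14');b=grab('wrist','w15')
print(proj(a,[.5278,.1452,.09]),proj(b,[.403,.305,.076]))
cv2.imwrite('pics/m4.png',np.hstack([cv2.resize(a['img'][70:270,220:430],None,fx=1.9,fy=1.9),cv2.resize(b['img'][70:270,220:430],None,fx=1.9,fy=1.9)]))
E
```

```text
t 26.2 pos [0.3895 0.3038 0.2674] psi 59.98 wid 0.75 gf 0.0 F [ 1.1 -0.1  0.3] q [ 0.51 -0.28  1.89 -0.    1.53 -0.53]
shift@now [-1.11  0.78  1.74]
turn az -0.02 shift after turn [-1.11  0.78  1.74]
[[324.9485439  181.54765939]] [[331.99948808 188.82454697]]
```

View pics/m4.png

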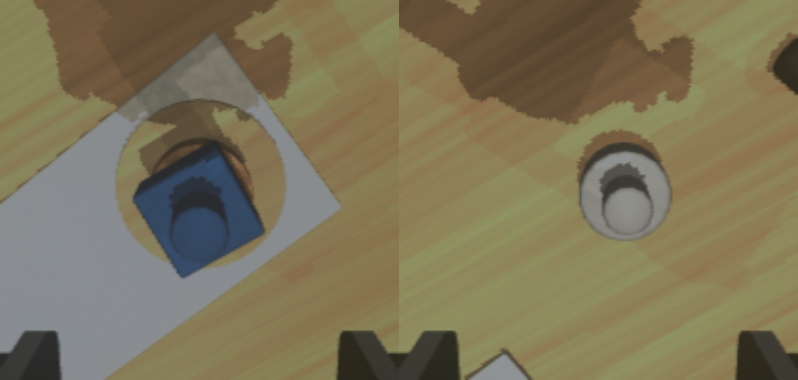

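```bash
python3 - <<'E'
from h import *
np.set_printoptions(precision=4,suppress=True)
a,b=load('w14'),load('w15')
q=lambda x,y:np.array([x,y])/1.9+[220,70]
print('blue base',plane(a,[q(134,200),q(222,152),q(264,232),q(184,277)],.09).mean(0),'grip',plane(a,[q(200,235)],.126),'plaque',plane(a,[q(200.5,183)],.02))
print('steel grip',plane(b,[q(229,211)],.076),'base',plane(b,[q(226,197)],.040), np.diff(plane(b,[q(181,197),q(272,197)],.04),axis=0))
print(tri([b,load('top0')],[q(229,211),(218,261)]))
E
python3 d.py .4035 .3045 .067 60
```

```text
blue base [0.53   0.1448 0.09  ] grip [[0.5295 0.1445 0.126 ]] plaque [[0.5271 0.1464 0.02  ]]
steel grip [[0.4004 0.3158 0.076 ]] base [[0.4006 0.3155 0.04  ]] [[0.0251 0.0436 0.    ]]
(array([0.4043, 0.3116, 0.0473]), [np.float64(0.003141499472663766), np.float64(0.0031414994726637127)])
t 26.2 pos [0.39   0.3036 0.2677] psi 59.92 wid 0.746 gf 0.0 F [-0.  -0.5  0.3] q [ 0.51 -0.28  1.89 -0.    1.53 -0.53]
shift@now [-1.12  0.76 20.07]
turn az -0.08 shift after turn [-1.12  0.76 20.07]
```

Emit:
move_arm(rows=[[-0.3,1.6,2.5,0,0,0,0.5],[0,0,2.5,0,0,0,0.5],[0,0,2.5,0,0,0,0.5],[0,0,0,0,0,0,0.5],[0,0,0,0,0,0,0.5],[0,0,0,0,0,0,0.5]])

```text
time: 26.73
tool_pos: [0.4014, 0.3164, 0.195]
tool_rot: [0.001, 0.26, 0.966, 0.0]
contact_force: [0.4, -0.4, 0.2]
gripper_width: 0.749
grasp_force: 0.0
```

```bash
python3 d.py .4005 .3157 .067 60
python3 - <<'E'
from h import *
np.set_printoptions(precision=4,suppress=True)
b=load('w15');f=grab('wrist','w16');L=cv2.GaussianBlur(f['img'],(3,3),0)
hs=cv2.cvtColor(L,cv2.COLOR_BGR2HSV)
p=proj(f,[.4005,.3157,.076])[0];print(p)
x,y=map(int,p)
m=cv2.inRange(hs,(0,0,95),(180,60,255));k=np.zeros_like(m);k[y-60:y+60,x-60:x+60]=255
m=cv2.morphologyEx(m&k,cv2.MORPH_OPEN,np.ones((3,3)))
n,l,s,c=cv2.connectedComponentsWithStats(m);i=1+np.argmax(s[1:,4]);print(s[i],c[i])
print([(r,hs[r,x,2],hs[r,x,1]) for r in range(y-40,y+50,3)])
print([(q,hs[y,q,2],hs[y,q,1]) for q in range(x-50,x+50,3)])
E
```

```text
t 26.7 pos [0.4014 0.3164 0.195 ] psi 59.89 wid 0.749 gf 0.0 F [ 0.4 -0.4  0.2] q [ 0.52 -0.18  1.93 -0.    1.39 -0.52]
shift@now [ 0.04 -0.1  12.8 ]
turn az -0.11 shift after turn [ 0.04 -0.1  12.8 ]
[321.4994 197.4084]
[ 292  158   60   56 1986] [323.1163 188.4068]
[(157, np.uint8(91), np.uint8(17)), (160, np.uint8(96), np.uint8(16)), (163, np.uint8(97), np.uint8(16)), (166, np.uint8(95), np.uint8(16)), (169, np.uint8(82), np.uint8(19)), (172, np.uint8(66), np.uint8(31)), (175, np.uint8(59), np.uint8(39)), (178, np.uint8(59), np.uint8(39)), (181, np.uint8(72), np.uint8(28)), (184, np.uint8(88), np.uint8(20)), (187, np.uint8(131), np.uint8(12)), (190, np.uint8(145), np.uint8(11)), (193, np.uint8(144), np.uint8(11)), (196, np.uint8(144), np.uint8(11)), (199, np.uint8(143), np.uint8(12)), (202, np.uint8(139), np.uint8(13)), (205, np.uint8(136), np.uint8(15)), (208, np.uint8(131), np.uint8(14)), (211, np.uint8(123), np.uint8(15)), (214, np.uint8(133), np.uint8(58)), (217, np.uint8(144), np.uint8(87)), (220, np.uint8(145), np.uint8(90)), (223, np.uint8(144), np.uint8(90)), (226, np.uint
[... 766 characters left out ...]
p.uint8(13)), (316, np.uint8(140), np.uint8(15)), (319, np.uint8(142), np.uint8(13)), (322, np.uint8(144), np.uint8(12)), (325, np.uint8(142), np.uint8(13)), (328, np.uint8(142), np.uint8(14)), (331, np.uint8(137), np.uint8(13)), (334, np.uint8(136), np.uint8(15)), (337, np.uint8(113), np.uint8(16)), (340, np.uint8(136), np.uint8(13)), (343, np.uint8(139), np.uint8(15)), (346, np.uint8(133), np.uint8(15)), (349, np.uint8(125), np.uint8(71)), (352, np.uint8(144), np.uint8(94)), (355, np.uint8(144), np.uint8(94)), (358, np.uint8(144), np.uint8(97)), (361, np.uint8(144), np.uint8(99)), (364, np.uint8(144), np.uint8(101)), (367, np.uint8(144), np.uint8(103)), (370, np.uint8(144), np.uint8(101))]
```

Emit:
move_arm(rows=[[0,0,3,0,0,0,0.5],[0,0,3,0,0,0,0.5],[0,0,3,0,0,0,0.5],[0,0,1,0,0,0,0.5],[0,0,0,0,0,0,0.5],[0,0,0,0,0,0,0.5],[0,0,0,0,0,0,0.5]])

```text
time: 27.37
tool_pos: [0.4021, 0.3177, 0.0967]
tool_rot: [0.002, 0.259, 0.966, 0.002]
contact_force: [0.4, -0.3, 1.0]
gripper_width: 0.752
grasp_force: 0.0
```

```bash
python3 d.py .4005 .3157 .066 60;python3 - <<'E'
from h import *
np.set_printoptions(precision=4,suppress=True)
print(tri([load('w15'),load('w16')],[np.array([229,211])/1.9+[220,70],(320.5,199)]))
E
```

```text
t 27.4 pos [0.4021 0.3177 0.0967] psi 59.96 wid 0.752 gf 0.0 F [ 0.4 -0.3  1. ] q [ 0.52 -0.07  2.    0.    1.2  -0.52]
shift@now [ 0.04 -0.25  3.07]
turn az -0.04 shift after turn [ 0.04 -0.25  3.07]
(array([0.3966, 0.3172, 0.094 ]), [np.float64(0.00019244254535626863), np.float64(0.00019244254535629162)])
```

Emit:
move_arm(rows=[[0.05,-0.2,1.2,0,0,0,0.5],[0,0,1.2,0,0,0,0.5],[0,0,0.6,0,0,0,0.5],[0,0,0,0,0,0,0.5],[0,0,0,0,0,0,0.5],[0,0,0,0,0,0,-1],[0,0,0,0,0,0,-1],[0,0,0,0,0,0,-1],[0,0,0,0,0,0,-1],[0,0,0,0,0,0,-1],[0,0,0,0,0,0,-1],[0,0,0,0,0,0,-1],[0,0,0,0,0,0,-1],[0,0,0,0,0,0,-1]])

```text
time: 28.53
tool_pos: [0.3993, 0.3153, 0.0645]
tool_rot: [0.0, 0.259, 0.966, 0.0]
contact_force: [-1.8, -2.5, 4.7]
gripper_width: 0.289
grasp_force: 59.0
```

```bash
python3 d.py .5625 -.1125 .25 60
```

```text
t 28.5 pos [0.3993 0.3153 0.0645] psi 59.97 wid 0.289 gf 59.0 F [-1.8 -2.5  4.7] q [ 0.52 -0.03  2.03 -0.    1.14 -0.52]
shift@now [-35.54 -28.87 -18.55]
turn az -0.03 shift after turn [-35.52 -28.89 -18.55]
```

Emit:
move_arm(rows=[[0,0,-2.5,0,0,0,-1],[0,0,-4,0,0,0,-1],[0,0,-4,0,0,0,-1],[0,0,-4,0,0,0,-1],[0,0,-4,0,0,0,-1],[-2.54,-2.06,0,0,0,0,-1],[-2.54,-2.06,0,0,0,0,-1],[-2.54,-2.06,0,0,0,0,-1],[-2.54,-2.06,0,0,0,0,-1],[-2.54,-2.06,0,0,0,0,-1],[-2.54,-2.06,0,0,0,0,-1],[-2.54,-2.06,0,0,0,0,-1],[-2.54,-2.06,0,0,0,0,-1],[-2.54,-2.06,0,0,0,0,-1],[-2.54,-2.06,0,0,0,0,-1],[-2.54,-2.06,0,0,0,0,-1],[-2.54,-2.06,0,0,0,0,-1],[-2.54,-2.06,0,0,0,0,-1],[-2.54,-2.06,0,0,0,0,-1],[0,0,0,0,0,0,-1]])

```text
time: 30.2
tool_pos: [0.5628, -0.1173, 0.246]
tool_rot: [-0.001, 0.262, 0.965, -0.001]
contact_force: [-0.2, 1.3, -5.9]
gripper_width: 0.289
grasp_force: 60.6
```

Emit:
move_arm(rows=[[0,0,2,0,0,0,-1],[0,0,2,0,0,0,-1],[0,0,2,0,0,0,-1],[0,0,0,0,0,0,-1],[0,0,0,0,0,0,-1],[0,0,0,0,0,0,-1]])

```text
time: 30.7
tool_pos: [0.5624, -0.1123, 0.1888]
tool_rot: [-0.0, 0.259, 0.966, 0.0]
contact_force: [1.2, -0.2, -4.8]
gripper_width: 0.286
grasp_force: 60.5
```

```bash
python3 d.py .5625 -.1125 .1145 60
python3 - <<'E'
from h import *
np.set_printoptions(precision=4,suppress=True)
f=grab('wrist','w17');s=manip.state();zt=s['tool_pos'][2]-.0645+.076
hs=cv2.cvtColor(cv2.GaussianBlur(f['img'],(3,3),0),cv2.COLOR_BGR2HSV)
g=hs[...,2];print(zt,[(r,g[r,325],hs[r,325,1]) for r in range(240,345,3)]);print([(c,g[295,c],hs[295,c,1]) for c in range(280,370,3)])
P=plane(f,[(325,295),(325,325)],zt);print(P)
E
```

```text
t 30.7 pos [ 0.5624 -0.1123  0.1888] psi 59.97 wid 0.286 gf 60.5 F [ 1.2 -0.2 -4.8] q [-0.33 -0.02  1.79  0.    1.37 -1.37]
shift@now [-0.01 -0.02  7.43]
turn az -0.03 shift after turn [-0.01 -0.02  7.43]
0.20145438897238133 [(240, np.uint8(51), np.uint8(25)), (243, np.uint8(50), np.uint8(20)), (246, np.uint8(50), np.uint8(20)), (249, np.uint8(50), np.uint8(20)), (252, np.uint8(50), np.uint8(15)), (255, np.uint8(50), np.uint8(20)), (258, np.uint8(50), np.uint8(15)), (261, np.uint8(51), np.uint8(15)), (264, np.uint8(60), np.uint8(17)), (267, np.uint8(85), np.uint8(9)), (270, np.uint8(78), np.uint8(10)), (273, np.uint8(74), np.uint8(10)), (276, np.uint8(74), np.uint8(14)), (279, np.uint8(74), np.uint8(14)), (282, np.uint8(73), np.uint8(10)), (285, np.uint8(74), np.uint8(14)), (288, np.uint8(73), np.uint8(14)), (291, np.uint8(73), np.uint8(14)), (294, np.uint8(73), np.uint8(14)), (297, np.uint8(74), np.uint8(14)), (300, np.uint8(73), np.uint8(14)), (303, np.uint8(73), np.uint8(17)), (306, np.uint8(73), np.uint8(14)), (309, np.uint8(72), np.uint8(14)), (312, np.uint8(73), np.uint8(17)), 
[... 762 characters left out ...]
 np.uint8(14)), (316, np.uint8(73), np.uint8(14)), (319, np.uint8(73), np.uint8(14)), (322, np.uint8(73), np.uint8(14)), (325, np.uint8(73), np.uint8(10)), (328, np.uint8(73), np.uint8(14)), (331, np.uint8(73), np.uint8(14)), (334, np.uint8(72), np.uint8(11)), (337, np.uint8(73), np.uint8(14)), (340, np.uint8(72), np.uint8(11)), (343, np.uint8(71), np.uint8(11)), (346, np.uint8(71), np.uint8(14)), (349, np.uint8(72), np.uint8(14)), (352, np.uint8(72), np.uint8(14)), (355, np.uint8(70), np.uint8(15)), (358, np.uint8(33), np.uint8(46)), (361, np.uint8(36), np.uint8(42)), (364, np.uint8(33), np.uint8(46)), (367, np.uint8(31), np.uint8(58))]
[[ 0.5632 -0.1112  0.2015]
 [ 0.5743 -0.1176  0.2015]]
```

Emit:
move_arm(rows=[[0,-0.1,2,0,0,0,-1],[0,0,2,0,0,0,-1],[0,0,1.5,0,0,0,-1],[0,0,0.7,0,0,0,-1],[0,0,0.2,0,0,0,-1],[0,0,0,0,0,0,-1],[0,0,0,0,0,0,-1],[0,0,0,0,0,0,-1]])

```text
time: 31.42
tool_pos: [0.5631, -0.1137, 0.1268]
tool_rot: [0.002, 0.259, 0.966, -0.0]
contact_force: [0.4, 0.2, -5.3]
gripper_width: 0.282
grasp_force: 60.7
```

```bash
python3 d.py .562 -.1133 .1145 60
```

```text
t 31.4 pos [ 0.5631 -0.1137  0.1268] psi 59.97 wid 0.282 gf 60.7 F [ 0.4  0.2 -5.3] q [-0.33  0.04  1.84 -0.    1.26 -1.38]
shift@now [ 0.12 -0.02  1.23]
turn az -0.03 shift after turn [ 0.12 -0.02  1.23]
```

Emit:
move_arm(rows=[[0.06,-0.02,0.5,0,0,0,-1],[0,0,0.4,0,0,0,-1],[0,0,0.2,0,0,0,-1],[0,0,0.08,0,0,0,-1],[0,0,0,0,0,0,-1],[0,0,0,0,0,0,-1],[0,0,0,0,0,0,-1]])

```text
time: 32.0
tool_pos: [0.5618, -0.1134, 0.1149]
tool_rot: [0.0, 0.259, 0.966, -0.0]
contact_force: [-4.6, 1.7, 4.9]
gripper_width: 0.285
grasp_force: 61.8
```

```bash
python3 d.py .562 -.1133 .1145 60
```

```text
t 32.0 pos [ 0.5618 -0.1134  0.1149] psi 59.97 wid 0.285 gf 61.8 F [-4.6  1.7  4.9] q [-0.33  0.05  1.85 -0.    1.24 -1.38]
shift@now [-0.01  0.01  0.04]
turn az -0.03 shift after turn [-0.01  0.01  0.04]
```

Emit:
move_arm(rows=[[0,0,-0.1,0,0,0,-1],[0,0,0,0,0,0,0.5],[0,0,0,0,0,0,0.5],[0,0,0,0,0,0,0.5],[0,0,0,0,0,0,0.5],[0,0,-1,0,0,0,0.5],[0,0,-2.5,0,0,0,0.5],[0,0,-3,0,0,0,0.5],[0,0,-3,0,0,0,0.5],[0,0,-3,0,0,0,0.5],[0,0,-3,0,0,0,0.5],[0,0,0,0,0,0,0.5],[0,0,0,0,0,0,0.5],[0,0,0,0,0,0,1]])

```text
time: 33.17
tool_pos: [0.5611, -0.1132, 0.269]
tool_rot: [0.0, 0.259, 0.966, 0.0]
contact_force: [-0.6, -0.2, -1.2]
gripper_width: 0.87
grasp_force: 0.0
```

```bash
python3 d.py .39 -.33 .25 60
python3 - <<'E'
from h import *
f=grab('wrist','w18')
E
```

```text
t 33.2 pos [ 0.5611 -0.1132  0.269 ] psi 59.96 wid 0.87 gf 0.0 F [-0.6 -0.2 -1.2] q [-0.33 -0.08  1.72  0.    1.51 -1.38]
shift@now [  3.96 -27.34   1.9 ]
turn az -0.04 shift after turn [  3.98 -27.34   1.9 ]
```

Emit:
move_arm(rows=[[0.49,-3.4,0,0,0,0,1],[0.49,-3.4,0,0,0,0,1],[0.49,-3.4,0,0,0,0,1],[0.49,-3.4,0,0,0,0,1],[0.49,-3.4,0,0,0,0,1],[0.49,-3.4,0,0,0,0,1],[0.49,-3.4,0,0,0,0,1],[0.49,-3.4,0,0,0,0,1],[0,0,0,0,0,0,1],[0,0,0,0,0,0,1],[0,0,0,0,0,0,1]])

```text
time: 34.13
tool_pos: [0.391, -0.3284, 0.2675]
tool_rot: [-0.001, 0.259, 0.966, 0.001]
contact_force: [0.3, 0.1, 0.5]
gripper_width: 0.998
grasp_force: 0.0
```

```bash
python3 d.py .403 -.328 .25 60
python3 - <<'E'
from h import *
a=load('w18');b=grab('wrist','w19')
print(proj(b,[.403,-.328,.092]))
cv2.imwrite('pics/m5.png',np.hstack([cv2.resize(a['img'][70:290,220:430],None,fx=1.9,fy=1.9),cv2.resize(b['img'][70:290,220:430],None,fx=1.9,fy=1.9)]))
E
```

```text
t 34.1 pos [ 0.391  -0.3284  0.2675] psi 59.94 wid 0.998 gf 0.0 F [0.3 0.1 0.5] q [-0.84 -0.23  1.85  0.    1.53 -1.89]
shift@now [-1.02  0.64  1.75]
turn az -0.06 shift after turn [-1.02  0.64  1.75]
[[330.13294511 192.49630376]]
```

View pics/m5.png

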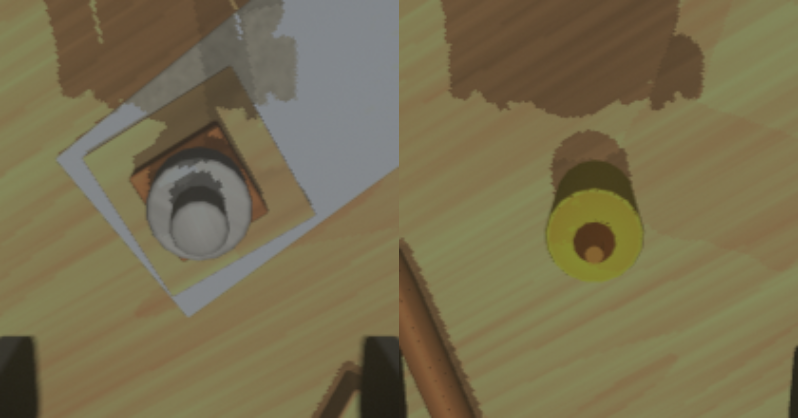

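Steel: base top circle centre at crop (199,210), grip top at (199,231). The caul corners stay symmetric around it. Bottle: shoulder circle centre at (595,236), nozzle tip at (594,254).

```bash
python3 - <<'E'
from h import *
np.set_printoptions(precision=4,suppress=True)
a,b=load('w18'),load('w19')
q=lambda x,y:np.array([x,y])/1.9+[220,70]
print('steel base',plane(a,[q(199,210)],.09),'grip',plane(a,[q(199,231)],.126),'caul',plane(a,[q(131,180),q(267,210)],.05).mean(0),plane(a,[q(131,180),q(218,125),q(267,210)],.05),'plaque',plane(a,[q(84,155),q(316,214)],.02).mean(0))
P=plane(b,[q(148,236),q(244,236),q(196,190),q(196,282)],.092);print('bottle',P[:2].mean(0),P[2:].mean(0),np.linalg.norm(P[0]-P[1]),'nozzle',plane(b,[q(195,254)],.122))
E
python3 d.py .403 -.328 .25 60
```

```text
steel base [[ 0.562  -0.1122  0.09  ]] grip [[ 0.5629 -0.1127  0.126 ]] caul [ 0.5628 -0.1124  0.05  ] [[ 0.5374 -0.1401  0.05  ]
 [ 0.5353 -0.0854  0.05  ]
 [ 0.5883 -0.0848  0.05  ]] plaque [ 0.5634 -0.1114  0.02  ]
bottle [ 0.4012 -0.3343  0.092 ] [ 0.4016 -0.3345  0.092 ] 0.046012504767701974 nozzle [[ 0.4011 -0.3346  0.122 ]]
t 34.2 pos [ 0.3914 -0.3281  0.2679] psi 60.01 wid 1.001 gf 0.0 F [-0.  -0.1  0.1] q [-0.84 -0.23  1.85  0.    1.53 -1.89]
shift@now [-0.99  0.59  1.79]
turn az 0.01 shift after turn [-0.99  0.59  1.79]
```

Emit:
move_arm(rows=[[-1.2,-0.05,2,0,0,0,1],[0,0,3,0,0,0,1],[0,0,3,0,0,0,1],[0,0,2,0,0,0,1],[0,0,1,0,0,0,1],[0,0,0,0,0,0,1],[0,0,0,0,0,0,1],[0,0,0,0,0,0,1]])

```text
time: 34.85
tool_pos: [0.4025, -0.336, 0.1609]
tool_rot: [0.001, 0.259, 0.966, -0.001]
contact_force: [-0.2, -0.1, -0.0]
gripper_width: 1.0
grasp_force: 0.0
```

```bash
python3 d.py .4014 -.3345 .074 60
```

```text
t 34.9 pos [ 0.4025 -0.336   0.1609] psi 60.01 wid 1.0 gf 0.0 F [-0.2 -0.1 -0. ] q [-0.84 -0.12  1.93  0.    1.32 -1.89]
shift@now [0.17 0.07 8.69]
turn az 0.01 shift after turn [0.17 0.07 8.69]
```

Emit:
move_arm(rows=[[0.17,0.07,2.5,0,0,0,1],[0,0,2.5,0,0,0,1],[0,0,2,0,0,0,1],[0,0,1.3,0,0,0,1],[0,0,0.4,0,0,0,1],[0,0,0,0,0,0,1],[0,0,0,0,0,0,1],[0,0,0,0,0,0,-1],[0,0,0,0,0,0,-1],[0,0,0,0,0,0,-1],[0,0,0,0,0,0,-1],[0,0,0,0,0,0,-1],[0,0,0,0,0,0,-1],[0,0,0,0,0,0,-1],[0,0,0,0,0,0,-1],[0,0,0,0,0,0,-1]])

```text
time: 36.18
tool_pos: [0.4008, -0.3349, 0.0734]
tool_rot: [0.001, 0.259, 0.966, -0.001]
contact_force: [-1.1, -0.7, 5.9]
gripper_width: 0.546
grasp_force: 61.3
```

```bash
python3 d.py .5457 .016 .24 60
```

```text
t 36.2 pos [ 0.4008 -0.3349  0.0734] psi 59.96 wid 0.546 gf 61.3 F [-1.1 -0.7  5.9] q [-0.84 -0.01  1.99 -0.    1.16 -1.88]
shift@now [  5.02  37.63 -16.66]
turn az -0.04 shift after turn [  5.    37.63 -16.66]
```

Emit:
move_arm(rows=[[0,0,-2.7,0,0,0,-1],[0,0,-3.5,0,0,0,-1],[0,0,-3.5,0,0,0,-1],[0,0,-3.5,0,0,0,-1],[0,0,-3.5,0,0,0,-1],[0.42,3.14,0,0,0,0,-1],[0.42,3.14,0,0,0,0,-1],[0.42,3.14,0,0,0,0,-1],[0.42,3.14,0,0,0,0,-1],[0.42,3.14,0,0,0,0,-1],[0.42,3.14,0,0,0,0,-1],[0.42,3.14,0,0,0,0,-1],[0.42,3.14,0,0,0,0,-1],[0.42,3.14,0,0,0,0,-1],[0.42,3.14,0,0,0,0,-1],[0.42,3.14,0,0,0,0,-1],[0.42,3.14,0,0,0,0,-1],[0,0,0,0,0,0,-1],[0,0,0,0,0,0,-1]])

```text
time: 37.77
tool_pos: [0.5448, 0.0188, 0.2377]
tool_rot: [-0.001, 0.258, 0.966, -0.0]
contact_force: [-0.4, 0.4, -2.6]
gripper_width: 0.548
grasp_force: 63.1
```

Emit:
move_arm(rows=[[0,0,2.5,0,0,0,-1],[0,0,3,0,0,0,-1],[0,0,3,0,0,0,-1],[0,0,3,0,0,0,-1],[0,0,1.5,0,0,0,-1],[0,0,0.5,0,0,0,-1],[0,0,0,0,0,0,-1],[0,0,0,0,0,0,-1],[0,0,0,0,0,0,-1]])

```text
time: 38.52
tool_pos: [0.5465, 0.0169, 0.106]
tool_rot: [0.002, 0.259, 0.966, 0.0]
contact_force: [-0.4, 0.9, -3.0]
gripper_width: 0.553
grasp_force: 63.0
```

```bash
python3 d.py .5452 .0157 .0814 60
```

```text
t 38.5 pos [0.5465 0.0169 0.106 ] psi 59.93 wid 0.553 gf 63.0 F [-0.4  0.9 -3. ] q [-0.11  0.    1.92 -0.    1.22 -1.15]
shift@now [ 0.06 -0.17  2.46]
turn az -0.07 shift after turn [ 0.06 -0.17  2.46]
```

Emit:
move_arm(rows=[[0.06,-0.15,1,0,0,0,-1],[0,0,0.8,0,0,0,-1],[0,0,0.4,0,0,0,-1],[0,0,0.2,0,0,0,-1],[0,0,0.05,0,0,0,-1],[0,0,0,0,0,0,-1],[0,0,0,0,0,0,-1],[0,0,0,0,0,0,-1]])

```text
time: 39.18
tool_pos: [0.5441, 0.0162, 0.0814]
tool_rot: [-0.001, 0.259, 0.966, -0.0]
contact_force: [-6.4, -0.7, 10.1]
gripper_width: 0.547
grasp_force: 64.3
```

```bash
python3 d.py .5452 .0157 .0814 60
```

```text
t 39.2 pos [0.5441 0.0162 0.0814] psi 59.99 wid 0.547 gf 64.3 F [-6.4 -0.7 10.1] q [-0.11  0.03  1.93 -0.    1.18 -1.15]
shift@now [-0.12  0.01  0.  ]
turn az -0.01 shift after turn [-0.12  0.01  0.  ]
```

Emit:
move_arm(rows=[[-0.1,0,-0.1,0,0,0,-1],[0,0,0,0,0,0,-1],[0,0,0,0,0,0,1],[0,0,0,0,0,0,1],[0,0,0,0,0,0,1],[0,0,0,0,0,0,1],[0,0,-1,0,0,0,1],[0,0,-2.5,0,0,0,1],[0,0,-3.5,0,0,0,1],[0,0,-3.5,0,0,0,1],[0,0,-3.5,0,0,0,1],[0,0,-3.5,0,0,0,1],[0,0,-3.5,0,0,0,1],[0,0,-3.5,0,0,0,1],[0,0,0,0,0,0,1],[0,0,0,0,0,0,1],[0,0,0,0,0,0,1]])

```text
time: 40.6
tool_pos: [0.5446, 0.0159, 0.3255]
tool_rot: [0.0, 0.259, 0.966, 0.0]
contact_force: [-0.4, 1.2, -1.5]
gripper_width: 1.003
grasp_force: 0.0
```

```bash
python3 d.py .54 .0157 .33 60
python3 - <<'E'
from h import *
f=grab('wrist','w20');s=grab('side','s1');t=grab('top','t1')
cv2.imwrite('pics/fin.png',np.vstack([f['img'],np.hstack([s['img'][100:300,180:500],t['img'][120:320,180:500]])]))
E
```

```text
t 40.6 pos [0.5446 0.0159 0.3255] psi 59.96 wid 1.003 gf 0.0 F [-0.4  1.2 -1.5] q [-0.11 -0.17  1.71 -0.    1.61 -1.15]
shift@now [ 0.39 -0.25 -0.45]
turn az -0.04 shift after turn [ 0.39 -0.25 -0.45]
```

View pics/fin.png

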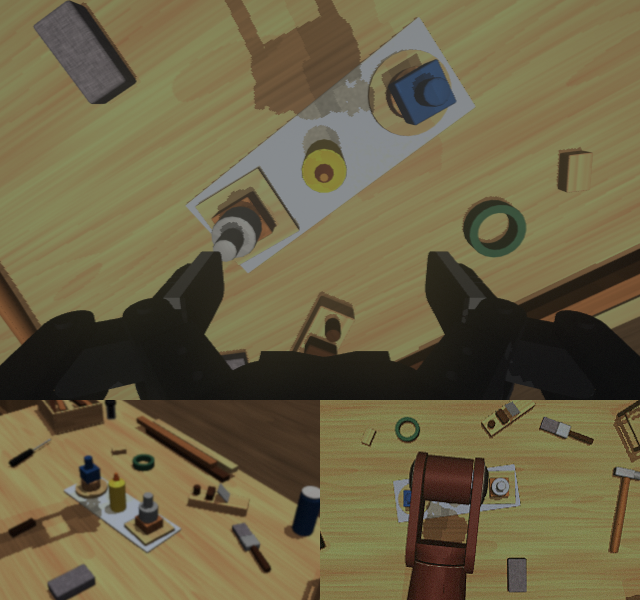

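All stacked and upright, with the tape and plane where they were. Bottle shoulder at (325,170), blue base top centred at about (423,93). Checking numbers.

Run:
```python
from h import *
np.set_printoptions(precision=4,suppress=True)
f=load('w20');h=cv2.cvtColor(f['img'],cv2.COLOR_BGR2HSV);m=cv2.inRange(h,(22,170,90),(32,255,255));k=np.zeros_like(m);k[130:210,290:360]=255
c=cv2.findNonZero(m&k);e=cv2.minEnclosingCircle(cv2.convexHull(c));print(e,plane(f,[e[0],(324.5,170.5)],.1),'nozzle',plane(f,[(323,177)],.13))
P=plane(f,[(391,91),(437,60),(457,97),(408,125)],.09);print('blue',P.mean(0),np.linalg.norm(np.diff(P,axis=0),axis=1))
```

```text
Traceback (most recent call last):
cv2.error: OpenCV(4.12.0) /io/opencv/modules/imgproc/src/convhull.cpp:143: error: (-215:Assertion failed) total >= 0 && (depth == CV_32F || depth == CV_32S) in function 'convexHull'
```

Run:
```python
from h import *
np.set_printoptions(precision=4,suppress=True)
f=load('w20')
print(plane(f,[(324.5,170.5)],.1),'nozzle',plane(f,[(323,177)],.13))
P=plane(f,[(391,91),(437,60),(457,97),(408,125)],.09);print('blue',P.mean(0),np.linalg.norm(np.diff(P,axis=0),axis=1))
h=cv2.cvtColor(f['img'],cv2.COLOR_BGR2HSV);print(h[160,315])
m=cv2.inRange(h,(20,180,60),(34,255,255));c=np.argwhere(m[130:210,290:360]);print(len(c))
if len(c)>50:
    e=cv2.minEnclosingCircle((c[:,::-1]+[290,130]).astype(np.float32));print(e,plane(f,[e[0]],.1))
```

```text
[[0.5452 0.0167 0.1   ]] nozzle [[0.5449 0.0153 0.13  ]]
blue [0.5283 0.1413 0.09  ] [0.0525 0.042  0.0552]
[ 28 150 134]
0
```

```bash
python3 -c "
from plant import manip
print(manip.job_done())"
```

```text
the job is handed in; nothing more can be done
None
```

I handed the job in at about 41 s; the last views show both cauls on their plaques, blue weight on the left (round) stack about 2 mm off centre, steel on the right (square) stack within 1 mm, the bottle upright midway between them, and the tape roll and hand plane not visibly moved.

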